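# Refit the laboratory dosing pump

### The job

Refit the dosing pump: first swing its red lever fully to STOP (towards the robot), and with it at STOP slide every blue pump ring that lies on the bench down onto the spindle, in any order, and plug every orange relay fully home into a socket of the grey bank, one per socket. When all are in place swing the lever fully back to RUN (away from the robot), and leave the other things on the bench where they stand.

Things in the scene. Friction and masses are not known exactly. Their poses are not given: they have to be found in the camera images.
- socket_bank: grey relay socket bank fixed to the bench, 90 x 240 x 34 mm (x, y, z), origin at the centre of its underside; three rectangular sockets in a row along its y axis, 75 mm apart, at y = +75, 0 and -75 mm; one green lamp beside each socket on the -x side
- socket1 (a point): centre of the mouth of socket 1, 34 mm above the bench on the bank's flat top, axes parallel to the bank's; the hole is 35 mm along x by 49 mm along y, 22 mm deep, with straight walls and no useful lead-in, so a relay has about 1.5 mm of play on each side. Any relay fits any socket, either way round
- socket2 (a point): centre of the mouth of socket 2, 34 mm above the bench on the bank's flat top, axes parallel to the bank's; the hole is 35 mm along x by 49 mm along y, 22 mm deep, with straight walls and no useful lead-in, so a relay has about 1.5 mm of play on each side. Any relay fits any socket, either way round
- socket3 (a point): centre of the mouth of socket 3, 34 mm above the bench on the bank's flat top, axes parallel to the bank's; the hole is 35 mm along x by 49 mm along y, 22 mm deep, with straight walls and no useful lead-in, so a relay has about 1.5 mm of play on each side. Any relay fits any socket, either way round
- pump_drive: white pump drive fixed to the bench, 110 x 170 x 30 mm plinth, origin at the centre of its underside; the steel spindle stands upright on it at y = -45 mm and the red lever at y = +45 mm
- spindle_foot (a point): foot of the spindle, on its axis, on the flat top of the plinth 30 mm above the bench; the spindle is 20 mm in diameter and 58 mm tall, its uppermost 8 mm tapering to 12 mm
- run_lever (a joint): red stop/run lever on the pump drive, hinged about the drive's y axis, angle in rad: 0 = STOP, leaning to the drive's -x side (towards the robot); 1.0 = RUN, leaning to the +x side (away). Upright at about 0.5. Stays where it is left, stops at 0 and 1.0; a push of about 1 N on the ball moves it
- run_lever_tip (a point): tip of the red lever, at the centre of its red ball, 26 mm in diameter; the arm is 60 mm long from its pivot, which lies 22 mm above the plinth in a grey housing 70 x 50 x 25 mm, the tip moves about 58 mm from end to end along the drive's x axis
- relay1: plug-in relay, 50 mm tall, standing upright, may be absent: black plug part below, 32 x 46 mm (x, y) and 18 mm high, and orange body above it, 38 x 52 mm and 32 mm high, which stands 3 mm over the plug all round and rests on the bank when plugged fully home; origin at the centre of the plug's underside, z up. Pick across the 38 mm side. About 0.08 kg
- relay2: plug-in relay, 50 mm tall, standing upright, may be absent: black plug part below, 32 x 46 mm (x, y) and 18 mm high, and orange body above it, 38 x 52 mm and 32 mm high, which stands 3 mm over the plug all round and rests on the bank when plugged fully home; origin at the centre of the plug's underside, z up. Pick across the 38 mm side. About 0.08 kg
- relay3: plug-in relay, 50 mm tall, standing upright, may be absent: black plug part below, 32 x 46 mm (x, y) and 18 mm high, and orange body above it, 38 x 52 mm and 32 mm high, which stands 3 mm over the plug all round and rests on the bank when plugged fully home; origin at the centre of the plug's underside, z up. Pick across the 38 mm side. About 0.08 kg
- ring1: blue pump ring lying flat, may be absent: outer diameter 50 mm, bore 25 mm, 16 mm high; origin at the centre of its underside, z along its axis. About 0.06 kg
- ring2: blue pump ring lying flat, may be absent: outer diameter 50 mm, bore 25 mm, 16 mm high; origin at the centre of its underside, z along its axis. About 0.06 kg
- ring3: blue pump ring lying flat, may be absent: outer diameter 50 mm, bore 25 mm, 16 mm high; origin at the centre of its underside, z along its axis. About 0.06 kg
- petri_dish: petri dish, 92 mm across, 15 mm high, bystander to leave alone
- timer: white bench timer, 62 x 62 x 22 mm, bystander to leave alone
- block_heater: white block heater with a dark blue base standing at the back of the bench, does not move; origin at the centre of its underside; it reaches 184 mm from there towards the robot, 148 mm to either side, and is 171 mm tall, so parts near its front need a grasp along the front
- calculator: calculator, 122 x 76 x 16 mm, bystander to leave alone

How it is judged:
On the way, in this order (a step that is already met when the one before it is completed fails the run):
1. the lever is swung to STOP (below 0.2 rad) (value of joint run_lever below 0.2 rad), for 0.2 s.
2. all rings are on the spindle and all relays fully plugged in, with the lever still at STOP (((horizontal distance between relay1 and socket1 below 0.006 m and z of relay1 in the frame of socket1 below -0.0145 m and angle between relay1's own z axis and vertical below 0.08 rad) or (horizontal distance between relay1 and socket2 below 0.006 m and z of relay1 in the frame of socket2 below -0.0145 m and angle between relay1's own z axis and vertical below 0.08 rad) or (horizontal distance between relay1 and socket3 below 0.006 m and z of relay1 in the frame of socket3 below -0.0145 m and angle between relay1's own z axis and vertical below 0.08 rad)) and ((horizontal distance between relay2 and socket1 below 0.006 m and z of relay2 in the frame of socket1 below -0.0145 m and angle between relay2's own z axis and vertical below 0.08 rad) or (horizontal distance between relay2 and socket2 below 0.006 m and z of relay2 in the frame of socket2 below -0.0145 m and angle between relay2's own z axis and vertical below 0.08 rad) or (horizontal distance between relay2 and socket3 below 0.006 m and z of relay2 in the frame of socket3 below -0.0145 m and angle between relay2's own z axis and vertical below 0.08 rad)) and ((horizontal distance between relay3 and socket1 below 0.006 m and z of relay3 in the frame of socket1 below -0.0145 m and angle between relay3's own z axis and vertical below 0.08 rad) or (horizontal distance between relay3 and socket2 below 0.006 m and z of relay3 in the frame of socket2 below -0.0145 m and angle between relay3's own z axis and vertical below 0.08 rad) or (horizontal distance between relay3 and socket3 below 0.006 m and z of relay3 in the frame of socket3 below -0.0145 m and angle between relay3's own z axis and vertical below 0.08 rad)) and horizontal distance between each of ring1, ring2, ring3 and spindle_foot below 0.006 m and z of each of ring1, ring2, ring3 in the frame of spindle_foot below 0.036 m and angle between each of ring1, ring2, ring3's own z axis and vertical below 0.1 rad and value of joint run_lever below 0.2 rad), for 0.2 s.
At the end, for the whole second after the job is handed in: Every relay present is upright in some socket, within 6 mm of its centre and at least 14.5 mm deep; every ring present lies flat round the spindle, its axis within 6 mm and its underside less than 36 mm above the plinth; all at rest, and the lever is at RUN (above 0.8 rad) (((horizontal distance between relay1 and socket1 below 0.006 m and z of relay1 in the frame of socket1 below -0.0145 m and angle between relay1's own z axis and vertical below 0.08 rad) or (horizontal distance between relay1 and socket2 below 0.006 m and z of relay1 in the frame of socket2 below -0.0145 m and angle between relay1's own z axis and vertical below 0.08 rad) or (horizontal distance between relay1 and socket3 below 0.006 m and z of relay1 in the frame of socket3 below -0.0145 m and angle between relay1's own z axis and vertical below 0.08 rad)) and ((horizontal distance between relay2 and socket1 below 0.006 m and z of relay2 in the frame of socket1 below -0.0145 m and angle between relay2's own z axis and vertical below 0.08 rad) or (horizontal distance between relay2 and socket2 below 0.006 m and z of relay2 in the frame of socket2 below -0.0145 m and angle between relay2's own z axis and vertical below 0.08 rad) or (horizontal distance between relay2 and socket3 below 0.006 m and z of relay2 in the frame of socket3 below -0.0145 m and angle between relay2's own z axis and vertical below 0.08 rad)) and ((horizontal distance between relay3 and socket1 below 0.006 m and z of relay3 in the frame of socket1 below -0.0145 m and angle between relay3's own z axis and vertical below 0.08 rad) or (horizontal distance between relay3 and socket2 below 0.006 m and z of relay3 in the frame of socket2 below -0.0145 m and angle between relay3's own z axis and vertical below 0.08 rad) or (horizontal distance between relay3 and socket3 below 0.006 m and z of relay3 in the frame of socket3 below -0.0145 m and angle between relay3's own z axis and vertical below 0.08 rad)) and horizontal distance between each of ring1, ring2, ring3 and spindle_foot below 0.006 m and z of each of ring1, ring2, ring3 in the frame of spindle_foot below 0.036 m and angle between each of ring1, ring2, ring3's own z axis and vertical below 0.1 rad and linear speed of each of relay1, relay2, relay3, ring1, ring2, ring3 below 0.02 m/s and value of joint run_lever above 0.8 rad); the robot touches nothing.
It fails at once if the petri dish is moved by more than 5 cm (distance of petri_dish from where it was at the start of the episode above 0.05 m).
It fails at once if the timer is moved by more than 5 cm (distance of timer from where it was at the start of the episode above 0.05 m).
It fails at once if the calculator is moved by more than 5 cm (distance of calculator from where it was at the start of the episode above 0.05 m).
Of relay1, relay2, relay3 only 2 to 3 are there at a start; the rules pass over those that are not, and their reading is None.
Of ring1, ring2, ring3 only 2 to 3 are there at a start; the rules pass over those that are not, and their reading is None.
At some moment in a run one of relay1, relay2, relay3, ring1, ring2, ring3 may be knocked a few centimetres aside while the robot is not near it.
It also fails if it takes over 210 s, if anything falls off the work surface, if the arm or the gripper's body presses on something with over 40 N, if the wrist force passes 120 N, or if a joint passes its speed limit or range.

### The arm

A 6-joint arm with a two-finger parallel gripper is mounted at the origin on a cart in front of the work surface, level with it; the furniture and walls round the work are solid. World frame = base frame: x ahead of the robot, y to its left, z up, the work surface at z = 0. Lengths are in m, angles in rad, forces in N, time in s.
With the tool pointing down it reaches from about 0.275 to 0.725 m from the base axis. Payload 5.6 kg.
Tool frame: the origin (TCP) lies on the front face of the gripper's body, between the roots of the fingers; the fingertips stand 73 mm ahead of it and the grasp point (between the pads) lies 54 mm ahead of it; z points along the fingers, y is the line along which they close (so a half turn about z gives the same grasp; the last joint's range is limited). The gripper opens to 85 mm and grips with 20 to 120 N. Pads are 22 mm wide; open, the fingers measure 114 mm over their backs; the gripper's body (76 mm by 85 mm) begins 54 mm behind the grasp point. The pads swing forward as they close: fully open they stand 13 mm farther back than shut.
Start: joints at [1.595, 0.255, 0.108, 0, -1.424, -0.285], TCP at [0.142, 0.531, 0.304] pointing down, gripper open.
Joint ranges: [-2.95, 2.95], [-1.21, 1.97], [-1.09, 1.5], [-2.87, 1.71], [-2.94, -0.07], [-3.05, 3.05]. Speed limits (rad/s): [2.57, 2.57, 3.14, 3.14, 3.14, 3.14].

### API

Orientations are given as a 3x3 rotation matrix whose columns are the frame's x, y, z axes.
In Python, from cell import * gives the robot as it stands.
- The arm moves only by the tool drive_tool, never from a script. Its argument "steps" is a list of rows, each an object of numbers: "dx", "dy", "dz": the shift along the tool's x, y, z in mm; "spin": the turn about the tool's z in degrees. A call has 1 to 12 rows; each row is the pose to reach, as a shift and turn from the pose commanded when the call began, along the tool's axes at that moment; what a row does not reach only later rows make up. A row lasts 1/8 s, in which the tool goes at most 62.5 mm and 10.7 degrees, less where a joint would pass 70% of its speed; a pose out of reach is approached as far as the arm can. A call with a gripper value outside its range is refused whole. "fingers" is the finger opening in mm, from 0 to 85.4, set as the call begins (left out, the last holds). The fingers move at their own pace and stop on an object; "newtons" is the grip in N (left out, the last holds). Time passes only in rows, so rows that repeat a pose let the fingers close. It gives the time, the measured TCP pose, the force, the opening and the grip force at its end, in the units of the state.
- observe(): the state, without advancing time (a new reading comes with each control period).
- capture(name): name is "side" or "top" or "wrist"; returns the picture (400x640x3 uint8, red, green, blue); there is no depth.
- calibration(name): a dict with "fx", "fy", "cx", "cy" (pixels), "pose" (4x4, takes a point from camera to world coordinates); the wrist camera has in their place "tool_from_camera" (4x4, takes a point from camera to tool coordinates, whose origin is the TCP and whose axes are the flange's). Camera axes: x right, y down, z forward; pixel columns grow to the right and rows downward; lengths in m; the calibration is good to about 2 mm. The wrist camera is an equidistant fisheye: a pixel r from the principal point sees the ray r / f radians off the axis. A picture is of the moment at which its call begins: read the wrist's pose just before it. calibration takes no time and is no camera call.
- hand_in(): hands the job in; it is judged then, once.
Trained networks look in the newest picture that a camera, given by its name, has taken for a name from the list of things; names that differ only in an ending like _2 or _b are one class to them, and where a whole thing is asked for, a point or a joint stands for the part that bears it (a point fixed in the world has none). Each returns a list of dicts, best first, with "score" (0 to 1); they miss things now and then, are a little off and sometimes report something else, mostly with a low value. They report only what shows in the picture. A call takes as long as a camera call.
- spot_in(camera, name): "bbox" ([left, top, width, height] in pixels, round what is visible of it).
- mark_of(camera, name): "uv" ([column, row] in pixels: a listed point, or the origin of a listed thing).
The state is a dict: "clock": time; "joint_positions": joint angles; "qd": joint speeds; "tau": joint torques, N m; "eef_pos": TCP position; "orientation": TCP orientation; "ft_force": force on the tool from outside, world axes, zero at the start; "torque": the same for the moment, N m; "gripper_width": opening from 0.0 (shut) to 1.0 (fully open); "gripper_force": force on a finger pad.
Only numpy, scipy, OpenCV 4.12 (cv2) and the standard library are available. Lean on these libraries where they do the work, as an engineer would, in place of code of your own. Each camera call takes 0.05 s, during which the arm holds its last target. There are 200 camera calls.

## Working session

There is one attempt and no reset: what is moved stays moved. The work goes in short steps, Python scripts to look and compute and a tool call to move; the robot and the scene stay as the last step left them, time stands still between calls to the robot, and variables do not carry over. Pictures are saved under pics/ and viewed, at most 14 in all, crops included, and the job is handed in when it is done.

Besides the shell and the picture viewer there is one more tool, called after "Emit:" as a command line: name --argument value ..., lists and objects as JSON in quotes. drive_tool: Moves the arm, as the interface text tells. Its arguments: {"type":"object","properties":{"steps":{"type":"array"},"fingers":{"type":"number"},"newtons":{"type":"number"}},"required":["steps"]}

```bash
mkdir -p pics; ls; cat > h.py <<'E'
from cell import *
import numpy as np, cv2
def snap(cam,f=None):
    s=observe(); im=capture(cam)
    if f: cv2.imwrite('pics/'+f,im[:,:,::-1])
    return s,im
def ray(cam,uv,s=None):
    c=calibration(cam); d=np.array([(uv[0]-c['cx'])/c['fx'],(uv[1]-c['cy'])/c['fy']])
    if cam=='wrist':
        th=np.linalg.norm(d); v=np.array([*(d/max(th,1e-9)*np.sin(th)),np.cos(th)])
        T=np.eye(4);T[:3,:3]=s['orientation'];T[:3,3]=s['eef_pos'];P=T@np.array(c['tool_from_camera'])
    else:
        v=np.array([*d,1.]);P=np.array(c['pose'])
    v=P[:3,:3]@v; return P[:3,3],v/np.linalg.norm(v)
def atz(cam,uv,z,s=None):
    o,v=ray(cam,uv,s); return o+v*(z-o[2])/v[2]
def tri(rays):
    A=0;b=0
    for o,v in rays:
        M=np.eye(3)-np.outer(v,v);A=A+M;b=b+M@o
    x=np.linalg.solve(A,b)
    return x,[round(1000*np.linalg.norm((np.eye(3)-np.outer(v,v))@(x-o)),1) for o,v in rays]
def proj(cam,p,s=None):
    c=calibration(cam)
    if cam=='wrist':
        T=np.eye(4);T[:3,:3]=s['orientation'];T[:3,3]=s['eef_pos'];P=T@np.array(c['tool_from_camera'])
    else: P=np.array(c['pose'])
    q=P[:3,:3].T@(np.array(p)-P[:3,3])
    if cam=='wrist':
        r=np.hypot(q[0],q[1]);th=np.arctan2(r,q[2]);d=q[:2]/max(r,1e-9)*th
    else: d=q[:2]/q[2]
    return np.array([c['cx']+c['fx']*d[0],c['cy']+c['fy']*d[1]])
E
python3 - <<'E'
from h import *
np.set_printoptions(precision=4,suppress=True)
s=observe();print(s)
for c in ['top','side']:
    snap(c,c+'0.png'); k=calibration(c);print(c,k['fx'],k['cx'],k['cy'],np.array(k['pose']))
    for n in ['relay1','ring1','socket1','socket2','socket3','spindle_foot','run_lever_tip','pump_drive','socket_bank','petri_dish','timer','calculator','block_heater']:
        print(c,n,[(np.round(d['uv'],1).tolist(),round(d['score'],2)) for d in mark_of(c,n)][:5])
k=calibration('wrist');print(k)
E
```

```text
pics
{'clock': 0.0, 'joint_positions': array([ 1.5946,  0.2557,  0.107 , -0.0005, -1.4239, -0.2846]), 'qd': array([ 0.0009,  0.0005, -0.0003, -0.0008,  0.0018, -0.0036]), 'tau': array([  0.0003, -38.6632,  23.7947,   5.3651,  -0.0061,  -0.    ]), 'eef_pos': array([0.1416, 0.5311, 0.303 ]), 'orientation': array([[ 0.9662, -0.2579, -0.0005],
       [-0.2579, -0.9662, -0.0018],
       [ 0.    ,  0.0019, -1.    ]]), 'ft_force': array([-0.6433, -1.4857, -0.4126]), 'torque': array([0.0084, 0.0138, 0.0095]), 'gripper_force': 0.0, 'gripper_width': 1.0040087658671633}
top 368.5286441435296 316.4553409178372 199.64956859623067 [[ 0.028  -0.9907  0.1328  0.33  ]
 [-0.9995 -0.026   0.0165 -0.0373]
 [-0.0129 -0.1332 -0.991   1.7533]
 [ 0.      0.      0.      1.    ]]
top relay1 [([358.7, 189.6], 0.53), ([298.2, 216.9], 0.46), ([325.6, 216.6], 0.44)]
top ring1 [([282.1, 229.8], 0.65), ([393.6, 219.4], 0.47)]
top socket1 [([254.1, 208.7], 0.9), ([240.2, 207.3], 0.84), ([223.3, 205.8], 0.78), ([414.9, 240.3], 0.61)]
top socket2 [([254.1, 208.7], 0.9), ([240.2, 207.3], 0.84), ([223.3, 205.8], 0.78),
[... 1186 characters left out ...]
9.7], 0.98)]
side run_lever_tip [([346.6, 242.3], 0.6), ([317.5, 231.3], 0.45)]
side pump_drive [([320.3, 272.7], 0.64)]
side socket_bank [([273.3, 193.2], 0.74)]
side petri_dish [([316.8, 228.5], 0.64), ([241.7, 180.4], 0.55), ([351.6, 328.4], 0.26)]
side timer [([305.5, 303.5], 0.66)]
side calculator [([351.1, 332.7], 0.56), ([346.9, 242.3], 0.54)]
side block_heater [([348.8, 244.7], 0.72)]
{'fx': 309.70691628693146, 'fy': 309.70691628693146, 'cx': 322.8409179535335, 'cy': 204.4829176973345, 'tool_from_camera': array([[ 0.0005, -0.9494, -0.314 ,  0.0808],
       [ 1.    ,  0.0004,  0.0006,  0.0001],
       [-0.0005, -0.314 ,  0.9494, -0.07  ],
       [ 0.    ,  0.    ,  0.    ,  1.    ]])}
```

```bash
python3 - <<'E'
import cv2
for n,(x,y,w,h) in {'top':(160,130,320,160),'side':(200,150,200,210)}.items():
    im=cv2.imread(f'pics/{n}0.png')[y:y+h,x:x+w]
    f=2.5 if n=='top' else 2.85
    cv2.imwrite(f'pics/{n}0c.png',cv2.resize(im,None,fx=f,fy=f,interpolation=cv2.INTER_CUBIC))
E
```

```text
(no output)
```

View pics/top0c.png

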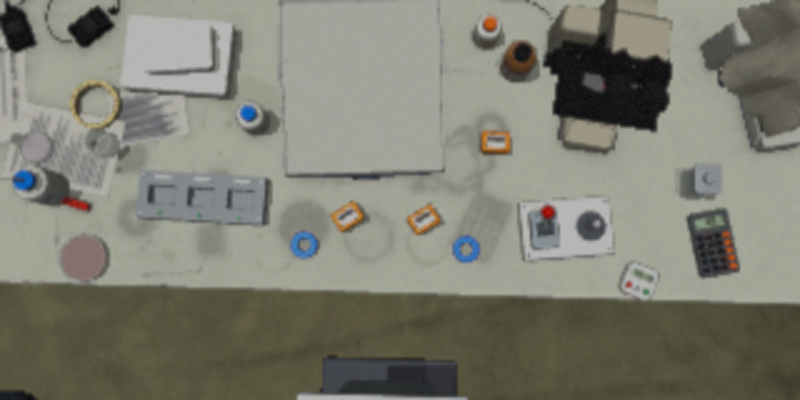

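View pics/side0c.png

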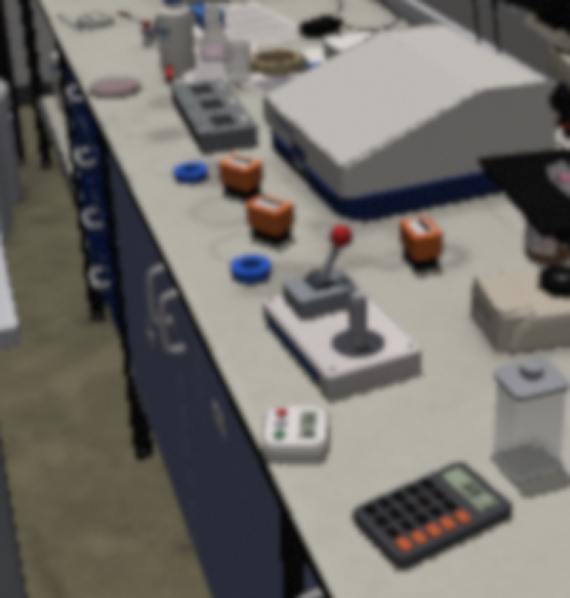

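Top crop: three relays at full-image (299,216), (330,218), (358,187), and two rings at (282,228) and (346,230). Sockets are at (225,208), (241,208) and (256,209), spindle at (397,219), lever ball at (379,215). The side crop shows the same set.

```bash
python3 - <<'E'
from h import *
np.set_printoptions(precision=4,suppress=True)
f=2.5;g=lambda u,v:(160+u/f,130+v/f)
f2=2.85;q=lambda u,v:(200+u/f2,150+v/f2)
for n,p,z in [('ringA',(304,244),.016),('ringB',(466,249),.016),('relA',(348,216),.05),('relB',(424,219),.05),('relC',(496,142),.05),('s1',(162,195),.034),('s2',(202,196.5),.034),('s3',(240,198),.034)]:
    print(n,atz('top',g(*p),z))
for n,a,b in [('ringA',(304,244),(191,172)),('ringB',(466,249),(251,267)),('relA',(348,216),(241,160)),('relB',(424,219),(271,204)),('relC',(496,142),(421,225)),('ball',(549,212),(341,235)),('s1',(162,195),(193,87)),('s2',(202,196.5),(207,103)),('s3',(240,198),(219,124)),('spintop',(590,217),(357,300))]:
    print(n,*tri([ray('top',g(*a)),ray('side',q(*b))]))
E
```

```text
ringA [0.4257 0.1522 0.016 ]
ringB [ 0.4246 -0.153   0.016 ]
relA [0.4779 0.0689 0.05  ]
relB [ 0.4761 -0.0721  0.05  ]
relC [ 0.6241 -0.2034  0.05  ]
s1 [0.5095 0.4217 0.034 ]
s2 [0.5087 0.346  0.034 ]
s3 [0.5077 0.2743 0.034 ]
ringA [0.426  0.153  0.0096] [np.float64(0.1), np.float64(0.1)]
ringB [ 0.4252 -0.1534  0.0115] [np.float64(0.4), np.float64(0.4)]
relA [0.4782 0.0686 0.0533] [np.float64(0.7), np.float64(0.7)]
relB [ 0.4769 -0.0723  0.0494] [np.float64(0.8), np.float64(0.8)]
relC [ 0.6247 -0.2035  0.0522] [np.float64(0.9), np.float64(0.9)]
ball [ 0.4898 -0.2939  0.1091] [np.float64(0.3), np.float64(0.3)]
s1 [0.5028 0.4212 0.04  ] [np.float64(6.1), np.float64(6.1)]
s2 [0.5047 0.346  0.0372] [np.float64(3.7), np.float64(3.7)]
s3 [0.5051 0.2763 0.0266] [np.float64(3.5), np.float64(3.5)]
spintop [ 0.4817 -0.3725  0.0745] [np.float64(4.2), np.float64(4.2)]
```

```bash
cat >> h.py <<'E'
def plan(p,yaw=0,name=''):
    """yaw: angle of tool x about world z, deg (tool pointing down)"""
    s=observe();R=s['orientation'];d=R.T@(np.array(p)-s['eef_pos'])*1000
    y0=np.degrees(np.arctan2(R[1,0],R[0,0]));sp=-((yaw-y0+180)%360-180)
    print(name,'dx %.1f dy %.1f dz %.1f spin %.1f'%(*d,sp),'| tcp',np.round(s['eef_pos'],4),'yaw %.1f'%y0,'t %.1f'%s['clock'],'w %.1f'%(s['gripper_width']*85.4),'F',np.round(s['ft_force'],1),'j6 %.2f'%s['joint_positions'][5])
E
python3 -c "
from h import *
plan([.46,-.31,.28])"
```

```text
dx 524.4 dy 730.9 dz 23.9 spin -14.9 | tcp [0.1418 0.5314 0.3039] yaw -14.9 t 1.4 w 85.2 F [-0.3 -0.8  0.3] j6 -0.28
```

Emit:
drive_tool --steps '[{"dx": 262, "dy": 365, "dz": 12, "spin": -7}, {"dx": 524, "dy": 731, "dz": 24, "spin": -15}, {"dx": 524, "dy": 731, "dz": 24, "spin": -15}, {"dx": 524, "dy": 731, "dz": 24, "spin": -15}, {"dx": 524, "dy": 731, "dz": 24, "spin": -15}, {"dx": 524, "dy": 731, "dz": 24, "spin": -15}, {"dx": 524, "dy": 731, "dz": 24, "spin": -15}, {"dx": 524, "dy": 731, "dz": 24, "spin": -15}, {"dx": 524, "dy": 731, "dz": 24, "spin": -15}, {"dx": 524, "dy": 731, "dz": 24, "spin": -15}, {"dx": 524, "dy": 731, "dz": 24, "spin": -15}, {"dx": 524, "dy": 731, "dz": 24, "spin": -15}]' --fingers 0

```text
clock: 2.9
eef_pos: [0.4071, -0.1724, 0.2841]
orientation: [[1.0, 0.001, 0.001], [0.001, -1.0, -0.0], [0.001, 0.0, -1.0]]
ft_force: [1.5, 2.1, 1.1]
gripper_width: 0.002
gripper_force: 0.0
```

Emit:
drive_tool --steps '[{"dx": 0}, {"dx": 0}, {"dx": 0}]'

```text
schema error: expected keys dx, dy, dz, spin
```

```bash
python3 -c "
from h import *
plan([.46,-.31,.28])
s,_=snap('wrist','w1.png')
for n in ['spindle_foot','run_lever_tip','pump_drive','timer','ring1','relay1']: print(n,[(np.round(d['uv'],1).tolist(),round(d['score'],2),atz('wrist',d['uv'],{'spindle_foot':.03,'run_lever_tip':.107}.get(n,0),s).round(4)) for d in mark_of('wrist',n)][:3])
"
```

```text
dx 52.9 dy 137.7 dz 4.2 spin 0.0 | tcp [ 0.4071 -0.1724  0.2841] yaw 0.0 t 2.9 w 0.2 F [1.5 2.1 1.1] j6 1.62
spindle_foot [([500.3, 128.6], 0.88, array([ 0.474 , -0.3791,  0.03  ])), ([303.6, 154.5], 0.42, array([ 0.4364, -0.1524,  0.03  ]))]
run_lever_tip [([460.2, 110.6], 0.56, array([ 0.4893, -0.2879,  0.107 ]))]
pump_drive [([457.3, 127.5], 0.78, array([ 0.469 , -0.3351,  0.    ]))]
timer [([533.1, 203.7], 0.83, array([ 0.3724, -0.4735,  0.    ])), ([94.8, 169.9], 0.6, array([0.4225, 0.1523, 0.    ]))]
ring1 [([302.1, 157.5], 0.77, array([ 0.4282, -0.1487,  0.    ])), ([91.0, 167.5], 0.75, array([0.4264, 0.1595, 0.    ])), ([502.8, 129.7], 0.5, array([ 0.4717, -0.4023,  0.    ]))]
relay1 [([233.8, 119.0], 0.95, array([ 0.4753, -0.0693,  0.    ])), ([133.9, 125.6], 0.56, array([0.4778, 0.071 , 0.    ]))]
```

View pics/w1.png

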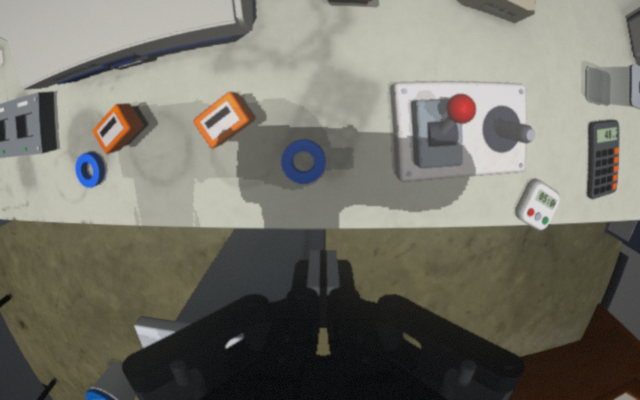

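Wrist view (tool at y -0.17): pump at right with the ball at (461,108), leaning away, and spindle at (503,130). Rings are at (303,160) and (90,169), relays at (222,119) and (119,127). Next I go behind the ball with closed fingers and pull it towards the robot.

Emit:
drive_tool --steps '[{"dx": 128, "dy": 119, "dz": 0, "spin": 0}, {"dx": 128, "dy": 119, "dz": 0, "spin": 0}, {"dx": 128, "dy": 119, "dz": 0, "spin": 0}, {"dx": 128, "dy": 119, "dz": 0, "spin": 0}, {"dx": 128, "dy": 119, "dz": 60, "spin": 0}, {"dx": 128, "dy": 119, "dz": 116, "spin": 0}, {"dx": 128, "dy": 119, "dz": 116, "spin": 0}, {"dx": 128, "dy": 119, "dz": 116, "spin": 0}]'

```text
clock: 4.25
eef_pos: [0.5362, -0.2885, 0.1712]
orientation: [[1.0, 0.003, 0.004], [0.003, -1.0, -0.002], [0.004, 0.002, -1.0]]
ft_force: [-0.1, -0.4, 0.7]
gripper_width: -0.002
gripper_force: 0.0
```

Emit:
drive_tool --steps '[{"dx": -15, "dy": 0, "dz": 0, "spin": 0}, {"dx": -30, "dy": 0, "dz": 0, "spin": 0}, {"dx": -40, "dy": 0, "dz": 0, "spin": 0}, {"dx": -48, "dy": 0, "dz": 0, "spin": 0}, {"dx": -55, "dy": 0, "dz": 0, "spin": 0}, {"dx": -62, "dy": 0, "dz": 0, "spin": 0}, {"dx": -66, "dy": 0, "dz": 0, "spin": 0}, {"dx": -66, "dy": 0, "dz": 0, "spin": 0}]'

```text
clock: 5.25
eef_pos: [0.4682, -0.2888, 0.1675]
orientation: [[1.0, 0.001, -0.001], [0.001, -1.0, 0.001], [-0.001, -0.001, -1.0]]
ft_force: [-0.0, -0.4, 0.4]
gripper_width: -0.0
gripper_force: 0.0
```

```bash
python3 -c "
from h import *
plan([.46,-.31,.28])
capture('side');print(mark_of('side','run_lever_tip')[:2]);
s,_=snap('wrist');print(mark_of('wrist','run_lever_tip')[:2])
for d in mark_of('wrist','run_lever_tip')[:2]: print(atz('wrist',d['uv'],.105,s))
"
```

```text
dx -8.4 dy 21.1 dz -112.5 spin 0.0 | tcp [ 0.4682 -0.2888  0.1675] yaw 0.0 t 5.2 w -0.0 F [-0.  -0.4  0.4] j6 1.84
[{'uv': [303.3, 233.8], 'score': 0.51}, {'uv': [286.7, 244.3], 'score': 0.4}]
[{'uv': [332.7, 318.3], 'score': 0.71}]
[ 0.4403943  -0.29441053  0.105     ]
```

Emit:
drive_tool --steps '[{"dx": -3, "dy": 0, "dz": 0, "spin": 0}, {"dx": -6, "dy": 0, "dz": 0, "spin": 0}, {"dx": -8, "dy": 0, "dz": 0, "spin": 0}, {"dx": -8, "dy": 0, "dz": 0, "spin": 0}]'

```text
clock: 6.0
eef_pos: [0.4606, -0.2889, 0.1679]
orientation: [[1.0, 0.001, -0.0], [0.001, -1.0, 0.0], [-0.0, -0.0, -1.0]]
ft_force: [0.3, -0.2, 0.2]
gripper_width: -0.003
gripper_force: 0.2
```

Emit:
drive_tool --steps '[{"dx": -3, "dy": 0, "dz": 0, "spin": 0}, {"dx": -5, "dy": 0, "dz": 0, "spin": 0}, {"dx": -6, "dy": 0, "dz": 0, "spin": 0}, {"dx": -6, "dy": 0, "dz": 0, "spin": 0}]'

```text
clock: 6.5
eef_pos: [0.4587, -0.2888, 0.1683]
orientation: [[1.0, 0.002, 0.009], [0.002, -1.0, -0.001], [0.009, 0.001, -1.0]]
ft_force: [14.0, -1.1, -7.5]
gripper_width: 0.003
gripper_force: 6.5
```

```bash
python3 -c "
from h import *
plan([.46,-.31,.28])
s,im=snap('wrist','w2.png')
for d in mark_of('wrist','run_lever_tip')[:2]: print(d,atz('wrist',d['uv'],.105,s))
cv2.imwrite('pics/w2c.png',cv2.resize(im[100:400,200:480,::-1],None,fx=1.8,fy=1.8))
"
```

```text
dx 2.3 dy 21.3 dz -111.7 spin 0.1 | tcp [ 0.4587 -0.2888  0.1683] yaw 0.1 t 6.5 w 0.3 F [14.  -1.1 -7.5] j6 1.85
```

View pics/w2c.png

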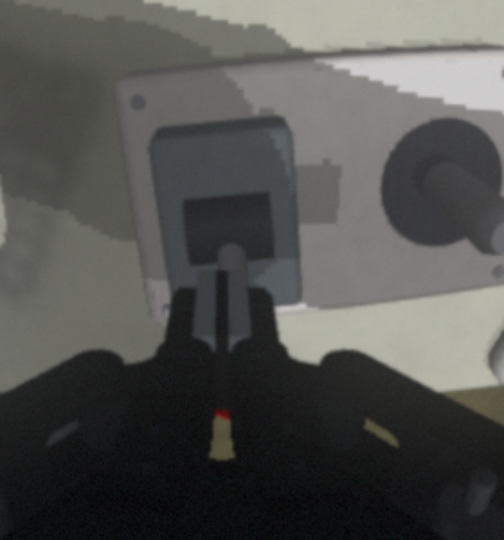

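Lever is at its STOP end (14 N against the stop). Backing off now, on to the first ring.

Emit:
drive_tool --steps '[{"dx": 8, "dy": 0, "dz": 0, "spin": 0}, {"dx": 12, "dy": 0, "dz": -50, "spin": 0}, {"dx": 12, "dy": 0, "dz": -80, "spin": 0}, {"dx": -10, "dy": -50, "dz": -80, "spin": 0}, {"dx": -64, "dy": -110, "dz": -50, "spin": 0}, {"dx": -64, "dy": -137, "dz": -32, "spin": 0}, {"dx": -64, "dy": -137, "dz": -32, "spin": 0}, {"dx": -64, "dy": -137, "dz": -32, "spin": 0}, {"dx": -64, "dy": -137, "dz": -32, "spin": 0}]' --fingers 85

```text
clock: 7.72
eef_pos: [0.3915, -0.1527, 0.2005]
orientation: [[1.0, 0.0, 0.001], [0.0, -1.0, -0.0], [0.001, 0.0, -1.0]]
ft_force: [-0.9, -0.3, -0.5]
gripper_width: 0.993
gripper_force: 0.0
```

```bash
cat >> h.py <<'E'
def ringfit(im,near):
    """blue ring centre from colour mask: mean of ellipse fits of the outer edge"""
    hsv=cv2.cvtColor(im,cv2.COLOR_RGB2HSV)
    m=cv2.inRange(hsv,(100,130,60),(125,255,255))
    cs,_=cv2.findContours(m,cv2.RETR_EXTERNAL,cv2.CHAIN_APPROX_NONE)
    out=[cv2.fitEllipse(c) for c in cs if cv2.contourArea(c)>150]
    out.sort(key=lambda e:np.hypot(e[0][0]-near[0],e[0][1]-near[1]));return out[:2]
E
python3 -c "
from h import *
plan([.425,-.152,.072])
s,im=snap('wrist','w3.png')
for d in mark_of('wrist','ring1')[:3]: print(d,atz('wrist',d['uv'],0,s))
for e in ringfit(im,(323,150)): print(e,[atz('wrist',e[0],z,s).round(4) for z in (0,.008,.016)])
top,_=snap('top');
for d in mark_of('top','run_lever_tip')[:2]: print(d['uv'],d['score'],atz('top',d['uv'],.105))
"
```

```text
dx 33.4 dy -0.8 dz 128.5 spin 0.0 | tcp [ 0.3915 -0.1527  0.2005] yaw 0.0 t 7.7 w 84.8 F [-0.9 -0.3 -0.5] j6 1.57
{'uv': [321.4, 155.2], 'score': 0.98} [ 0.42864794 -0.1518179   0.        ]
{'uv': [59.3, 169.5], 'score': 0.86} [0.42628233 0.15799964 0.        ]
{'uv': [229.0, 106.2], 'score': 0.74} [ 0.47444284 -0.07003852  0.        ]
((319.7246398925781, 160.43771362304688), (56.050201416015625, 56.359981536865234), 53.83456802368164) [array([ 0.4239, -0.1503,  0.    ]), array([ 0.4254, -0.1504,  0.008 ]), array([ 0.4268, -0.1505,  0.016 ])]
((55.8489990234375, 171.4342498779297), (30.319381713867188, 41.90776824951172), 173.9215545654297) [array([0.4243, 0.1656, 0.    ]), array([0.4257, 0.1562, 0.008 ]), array([0.4272, 0.1468, 0.016 ])]
[194.4, 231.3] 0.43 [0.39358113 0.53295979 0.105     ]
[384.3, 228.5] 0.35 [ 0.42925055 -0.31566465  0.105     ]
```

View pics/w3.png

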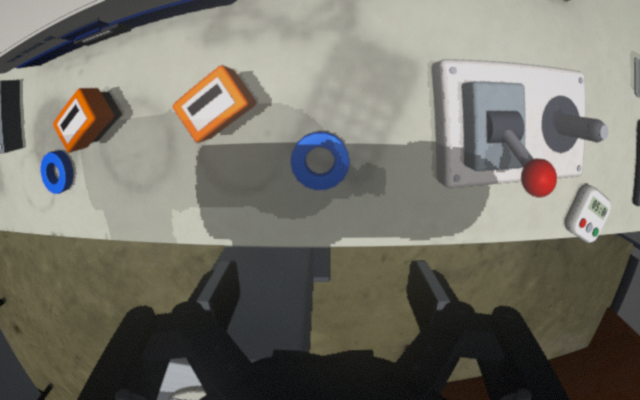

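The lever leans towards the robot (ball at (539,178)); the ring is at (320,160). Picking the ring.

Emit:
drive_tool --steps '[{"dx": 35, "dy": -2, "dz": 20, "spin": 0}, {"dx": 35, "dy": -2, "dz": 70, "spin": 0}, {"dx": 35, "dy": -2, "dz": 115, "spin": 0}, {"dx": 35, "dy": -2, "dz": 128, "spin": 0}, {"dx": 35, "dy": -2, "dz": 128, "spin": 0}, {"dx": 35, "dy": -2, "dz": 128, "spin": 0}]'

```text
clock: 8.68
eef_pos: [0.427, -0.1501, 0.0736]
orientation: [[1.0, 0.001, 0.003], [0.001, -1.0, -0.0], [0.003, 0.0, -1.0]]
ft_force: [0.1, -0.4, -0.0]
gripper_width: 0.994
gripper_force: 0.0
```

Emit:
drive_tool --steps '[{"dx": 0, "dy": 0, "dz": 0, "spin": 0}, {"dx": 0, "dy": 0, "dz": 0, "spin": 0}, {"dx": 0, "dy": 0, "dz": 0, "spin": 0}, {"dx": 0, "dy": 0, "dz": 0, "spin": 0}, {"dx": 0, "dy": 0, "dz": 0, "spin": 0}, {"dx": 0, "dy": 0, "dz": 0, "spin": 0}]' --fingers 40 --newtons 30

```text
clock: 9.43
eef_pos: [0.4262, -0.15, 0.073]
orientation: [[1.0, 0.002, 0.002], [0.002, -1.0, -0.0], [0.002, 0.0, -1.0]]
ft_force: [-2.0, 1.5, 7.0]
gripper_width: 0.573
gripper_force: 29.9
```

Emit:
drive_tool --steps '[{"dx": 0, "dy": 0, "dz": -40, "spin": 0}, {"dx": 0, "dy": 0, "dz": -100, "spin": 0}, {"dx": 0, "dy": 0, "dz": -150, "spin": 0}, {"dx": 14, "dy": 50, "dz": -192, "spin": 0}, {"dx": 14, "dy": 110, "dz": -192, "spin": 0}, {"dx": 14, "dy": 170, "dz": -192, "spin": 0}, {"dx": 14, "dy": 215, "dz": -192, "spin": 0}, {"dx": 14, "dy": 228, "dz": -192, "spin": 0}, {"dx": 14, "dy": 228, "dz": -192, "spin": 0}, {"dx": 14, "dy": 228, "dz": -192, "spin": 0}]'

```text
clock: 10.68
eef_pos: [0.44, -0.3769, 0.2641]
orientation: [[1.0, 0.002, 0.0], [0.002, -1.0, 0.0], [0.0, -0.0, -1.0]]
ft_force: [-0.8, 0.5, -0.2]
gripper_width: 0.567
gripper_force: 31.8
```

```bash
python3 -c "
from h import *
plan([.475,-.378,.27])
s,im=snap('wrist','w4.png')
for d in mark_of('wrist','spindle_foot')[:3]: print(d,atz('wrist',d['uv'],0.03,s))
cv2.imwrite('pics/w4c.png',cv2.resize(im[80:380,180:500,::-1],None,fx=2.,fy=2.,interpolation=cv2.INTER_CUBIC))
"
```

```text
dx 35.0 dy 1.2 dz -5.9 spin 0.1 | tcp [ 0.44   -0.3769  0.2641] yaw 0.1 t 10.7 w 48.5 F [-0.8  0.5 -0.2] j6 2.01
{'uv': [328.8, 153.0], 'score': 0.92} [ 0.47385872 -0.38296594  0.03      ]
{'uv': [288.2, 152.4], 'score': 0.37} [ 0.47457484 -0.34268548  0.03      ]
```

View pics/w4c.png

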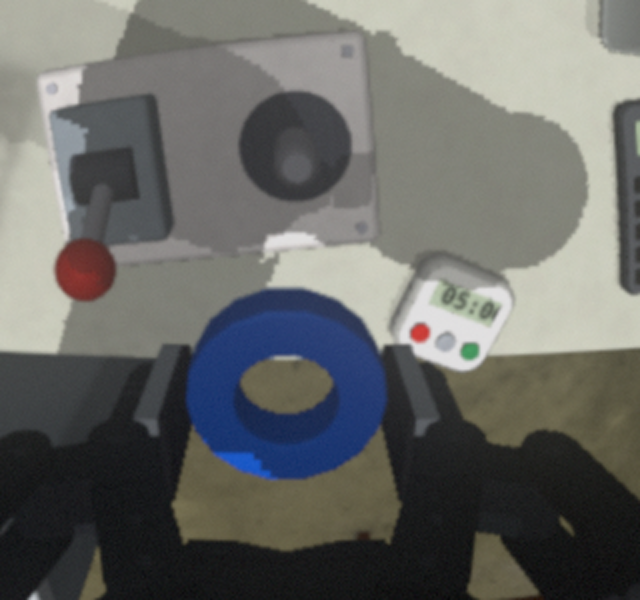

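```bash
python3 -c "
from h import *
s=observe()
for uv,z in [((328.5,163.5),.088),((327.5,153),.03),((328.8,153),.03)]: print(atz('wrist',uv,z,s).round(4))
im=cv2.imread('pics/w4.png')[:,:,::-1].copy()
e=ringfit(im,(323,270));print(e,atz('wrist',e[0][0],s['eef_pos'][2]-.058-.002,s)-s['eef_pos'])
c=np.array([0.4262,-.15]);
"
```

```text
[ 0.4743 -0.3816  0.088 ]
[ 0.474  -0.3817  0.03  ]
[ 0.474 -0.383  0.03 ]
[((321.5113830566406, 274.20416259765625), (88.65518951416016, 99.71713256835938), 104.9798812866211), ((11.678370475769043, 197.66348266601562), (17.000791549682617, 26.094017028808594), 161.97145080566406)] [ 0.0019921   0.00037059 -0.06      ]
```

Emit:
drive_tool --steps '[{"dx": 34.3, "dy": 4.8, "dz": 0, "spin": 0}, {"dx": 34.3, "dy": 4.8, "dz": 40, "spin": 0}, {"dx": 34.3, "dy": 4.8, "dz": 80, "spin": 0}, {"dx": 34.3, "dy": 4.8, "dz": 94, "spin": 0}, {"dx": 34.3, "dy": 4.8, "dz": 94, "spin": 0}, {"dx": 34.3, "dy": 4.8, "dz": 102, "spin": 0}, {"dx": 34.3, "dy": 4.8, "dz": 108, "spin": 0}, {"dx": 34.3, "dy": 4.8, "dz": 114, "spin": 0}, {"dx": 34.3, "dy": 4.8, "dz": 118, "spin": 0}, {"dx": 34.3, "dy": 4.8, "dz": 118, "spin": 0}]'

```text
clock: 12.02
eef_pos: [0.474, -0.3827, 0.1455]
orientation: [[1.0, 0.001, -0.001], [0.001, -1.0, 0.0], [-0.001, -0.0, -1.0]]
ft_force: [-0.5, 0.1, -1.1]
gripper_width: 0.569
gripper_force: 31.8
```

Emit:
drive_tool --steps '[{"dx": 0, "dy": -0.8, "dz": 10, "spin": 0}, {"dx": 0, "dy": -0.8, "dz": 20, "spin": 0}, {"dx": 0, "dy": -0.8, "dz": 30, "spin": 0}, {"dx": 0, "dy": -0.8, "dz": 37, "spin": 0}, {"dx": 0, "dy": -0.8, "dz": 37, "spin": 0}]'

```text
clock: 12.65
eef_pos: [0.4739, -0.3817, 0.1081]
orientation: [[1.0, 0.001, -0.001], [0.001, -1.0, 0.001], [-0.001, -0.001, -1.0]]
ft_force: [-0.1, 0.3, -0.8]
gripper_width: 0.571
gripper_force: 31.8
```

Emit:
drive_tool --steps '[{"dx": 0, "dy": 0, "dz": 0, "spin": 0}, {"dx": 0, "dy": 0, "dz": 0, "spin": 0}, {"dx": 0, "dy": 0, "dz": 0, "spin": 0}, {"dx": 0, "dy": 0, "dz": -50, "spin": 0}, {"dx": 0, "dy": 0, "dz": -100, "spin": 0}, {"dx": 0, "dy": 0, "dz": -120, "spin": 0}, {"dx": -34, "dy": 0, "dz": -156, "spin": 0}, {"dx": -34, "dy": 0, "dz": -156, "spin": 0}]' --fingers 62

```text
clock: 13.65
eef_pos: [0.4397, -0.3829, 0.2692]
orientation: [[1.0, 0.0, 0.006], [0.0, -1.0, -0.004], [0.006, 0.004, -1.0]]
ft_force: [0.6, -0.3, 0.3]
gripper_width: 0.724
gripper_force: 0.0
```

```bash
python3 -c "
from h import *
plan([.39,.15,.2])
s,im=snap('wrist','w5.png')
e=ringfit(im,(323,160));print(e,atz('wrist',e[0][0],.046,s))
s1,im1=snap('top')
for n in ['ring1','relay1']:print([(d['uv'],d['score'],atz('top',d['uv'],0).round(3)) for d in mark_of('top',n)])
"
```

```text
dx -50.0 dy -533.2 dz 66.6 spin 0.0 | tcp [ 0.4397 -0.3829  0.2692] yaw 0.0 t 13.7 w 61.8 F [ 0.6 -0.3  0.3] j6 2.02
[((320.6947326660156, 154.84878540039062), (48.33059310913086, 49.57539749145508), 73.24398040771484), ((11.161888122558594, 198.39683532714844), (17.03476905822754, 25.798398971557617), 160.9863739013672)] [ 0.47466872 -0.3820808   0.046     ]
[([280.4, 227.3], 0.52, array([0.428, 0.16 , 0.   ]))]
[([330.2, 220.1], 0.59, array([ 0.469, -0.076,  0.   ])), ([297.6, 218.1], 0.51, array([0.474, 0.079, 0.   ])), ([356.5, 187.2], 0.46, array([ 0.631, -0.199,  0.   ])), ([282.6, 226.2], 0.4, array([0.433, 0.149, 0.   ]))]
```

Ring 1 is on. Now the second ring.

Emit:
drive_tool --steps '[{"dx": -49, "dy": -536, "dz": 0, "spin": 0}, {"dx": -49, "dy": -536, "dz": 69, "spin": 0}, {"dx": -49, "dy": -536, "dz": 69, "spin": 0}, {"dx": -49, "dy": -536, "dz": 69, "spin": 0}, {"dx": -49, "dy": -536, "dz": 69, "spin": 0}, {"dx": -49, "dy": -536, "dz": 69, "spin": 0}, {"dx": -49, "dy": -536, "dz": 69, "spin": 0}, {"dx": -49, "dy": -536, "dz": 69, "spin": 0}, {"dx": -49, "dy": -536, "dz": 69, "spin": 0}, {"dx": -49, "dy": -536, "dz": 69, "spin": 0}, {"dx": -49, "dy": -536, "dz": 69, "spin": 0}, {"dx": -49, "dy": -536, "dz": 69, "spin": 0}]' --fingers 85

```text
clock: 15.35
eef_pos: [0.3908, 0.1532, 0.1958]
orientation: [[1.0, -0.0, -0.0], [-0.0, -1.0, -0.0], [-0.0, 0.0, -1.0]]
ft_force: [0.6, -0.1, 1.4]
gripper_width: 0.992
gripper_force: 0.0
```

```bash
python3 -c "
from h import *
s,im=snap('wrist','w6.png')
e=ringfit(im,(323,160))[0];p=atz('wrist',e[0],.016,s);print(e,p)
plan([p[0],p[1],.072])
for n,z in [('relay1',0),('socket1',.034)]:print(n,[(d['uv'],round(d['score'],2),atz('wrist',d['uv'],z,s).round(3)) for d in mark_of('wrist',n)])
"
```

```text
((319.220458984375, 160.37770080566406), (57.14788055419922, 58.37324905395508), 78.81863403320312) [0.42673386 0.15577944 0.016     ]
 dx 35.9 dy -2.7 dz 123.9 spin -0.0 | tcp [0.3908 0.1531 0.1959] yaw -0.0 t 15.4 w 84.8 F [-0.1 -0.2  0.8] j6 0.82
relay1 [([540.9, 117.9], 0.94, array([ 0.476, -0.068,  0.   ])), ([417.4, 102.1], 0.74, array([0.477, 0.071, 0.   ]))]
socket1 [([97.7, 80.5], 0.73, array([0.51 , 0.352, 0.034])), ([44.9, 93.9], 0.69, array([0.511, 0.431, 0.034])), ([166.9, 70.3], 0.59, array([0.507, 0.277, 0.034])), ([19.4, 201.5], 0.31, array([0.398, 0.515, 0.034]))]
```

View pics/w6.png

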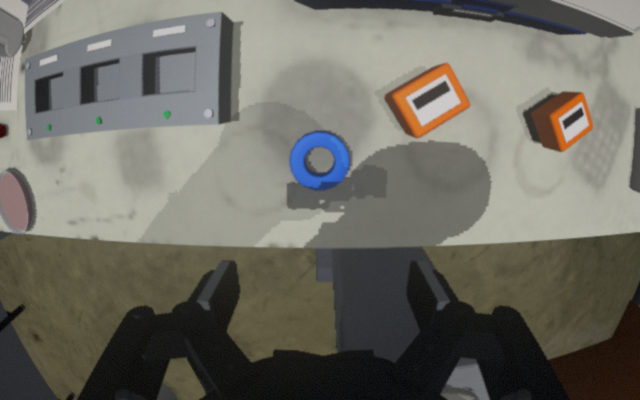

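Ring is at (320,160); sockets at (48,95), (101,82), (170,71); relays at (429,101) and (570,121). Picking.

Emit:
drive_tool --steps '[{"dx": 36, "dy": -2, "dz": 20, "spin": 0}, {"dx": 36, "dy": -2, "dz": 70, "spin": 0}, {"dx": 36, "dy": -2, "dz": 110, "spin": 0}, {"dx": 36, "dy": -2, "dz": 123, "spin": 0}, {"dx": 36, "dy": -2, "dz": 123, "spin": 0}, {"dx": 36, "dy": -2, "dz": 123, "spin": 0}]'

```text
clock: 16.25
eef_pos: [0.4277, 0.1567, 0.0745]
orientation: [[1.0, 0.001, 0.003], [0.001, -1.0, 0.002], [0.003, -0.002, -1.0]]
ft_force: [-0.4, 0.4, 0.4]
gripper_width: 0.995
gripper_force: 0.0
```

Emit:
drive_tool --steps '[{"dx": 0, "dy": 0, "dz": 0, "spin": 0}, {"dx": 0, "dy": 0, "dz": 0, "spin": 0}, {"dx": 0, "dy": 0, "dz": 0, "spin": 0}, {"dx": 0, "dy": 0, "dz": 0, "spin": 0}, {"dx": 0, "dy": 0, "dz": 0, "spin": 0}, {"dx": 0, "dy": 0, "dz": -60, "spin": 0}, {"dx": 0, "dy": 0, "dz": -110, "spin": 0}, {"dx": 0, "dy": 0, "dz": -150, "spin": 0}, {"dx": 0, "dy": 0, "dz": -192, "spin": 0}, {"dx": 0, "dy": 0, "dz": -192, "spin": 0}]' --fingers 40 --newtons 30

```text
clock: 17.5
eef_pos: [0.4279, 0.1568, 0.2685]
orientation: [[1.0, 0.001, 0.006], [0.001, -1.0, 0.004], [0.006, -0.004, -1.0]]
ft_force: [0.1, -0.5, -2.0]
gripper_width: 0.576
gripper_force: 31.6
```

```bash
python3 -c "
from h import *
plan([.440,-.3817,.265])"
```

```text
dx 11.4 dy 538.5 dz 1.3 spin 0.1 | tcp [0.4279 0.1568 0.2685] yaw 0.1 t 17.5 w 49.2 F [ 0.1 -0.5 -2. ] j6 0.87
```

Emit:
drive_tool --steps '[{"dx": 47, "dy": 538, "dz": 0, "spin": 0}, {"dx": 47, "dy": 538, "dz": 0, "spin": 0}, {"dx": 47, "dy": 538, "dz": 0, "spin": 0}, {"dx": 47, "dy": 538, "dz": 0, "spin": 0}, {"dx": 47, "dy": 538, "dz": 0, "spin": 0}, {"dx": 47, "dy": 538, "dz": 0, "spin": 0}, {"dx": 47, "dy": 538, "dz": 0, "spin": 0}, {"dx": 47, "dy": 538, "dz": 0, "spin": 0}, {"dx": 47, "dy": 538, "dz": 0, "spin": 0}, {"dx": 47, "dy": 538, "dz": 0, "spin": 0}, {"dx": 47, "dy": 538, "dz": 60, "spin": 0}, {"dx": 47, "dy": 538, "dz": 94, "spin": 0}]'

```text
clock: 19.0
eef_pos: [0.4729, -0.3803, 0.1674]
orientation: [[1.0, 0.001, -0.003], [0.001, -1.0, 0.003], [-0.003, -0.003, -1.0]]
ft_force: [0.0, 0.5, 0.4]
gripper_width: 0.572
gripper_force: 31.7
```

```bash
python3 -c "
from h import *
plan([.4752,-.3818,.147])"
```

```text
dx 2.3 dy 1.6 dz 20.4 spin 0.0 | tcp [ 0.4729 -0.3803  0.1674] yaw 0.0 t 19.0 w 48.9 F [0.  0.5 0.4] j6 1.99
```

Emit:
drive_tool --steps '[{"dx": 1, "dy": 0.6, "dz": 0, "spin": 0}, {"dx": 1, "dy": 0.6, "dz": 4, "spin": 0}, {"dx": 1, "dy": 0.6, "dz": 8, "spin": 0}, {"dx": 1, "dy": 0.6, "dz": 14, "spin": 0}, {"dx": 1, "dy": 0.6, "dz": 20, "spin": 0}, {"dx": 1, "dy": 0.6, "dz": 20, "spin": 0}]'

```text
clock: 19.75
eef_pos: [0.4749, -0.3823, 0.1502]
orientation: [[1.0, 0.001, -0.001], [0.001, -1.0, 0.001], [-0.001, -0.001, -1.0]]
ft_force: [0.1, -1.0, -0.7]
gripper_width: 0.575
gripper_force: 31.7
```

Emit:
drive_tool --steps '[{"dx": 0, "dy": -0.4, "dz": 10, "spin": 0}, {"dx": 0, "dy": -0.4, "dz": 20, "spin": 0}, {"dx": 0, "dy": -0.4, "dz": 26, "spin": 0}, {"dx": 0, "dy": -0.4, "dz": 26, "spin": 0}]'

```text
clock: 20.25
eef_pos: [0.4749, -0.382, 0.1241]
orientation: [[1.0, 0.001, -0.001], [0.001, -1.0, 0.001], [-0.001, -0.001, -1.0]]
ft_force: [-0.3, 0.0, -0.9]
gripper_width: 0.576
gripper_force: 31.7
```

Emit:
drive_tool --steps '[{"dx": 0, "dy": 0, "dz": 0, "spin": 0}, {"dx": 0, "dy": 0, "dz": 0, "spin": 0}, {"dx": 0, "dy": 0, "dz": 0, "spin": 0}, {"dx": 0, "dy": 0, "dz": -50, "spin": 0}, {"dx": 0, "dy": 0, "dz": -100, "spin": 0}, {"dx": 0, "dy": 0, "dz": -120, "spin": 0}, {"dx": -34, "dy": 0, "dz": -143, "spin": 0}, {"dx": -34, "dy": 0, "dz": -143, "spin": 0}]' --fingers 62

```text
clock: 21.25
eef_pos: [0.4405, -0.3828, 0.2709]
orientation: [[1.0, 0.0, 0.004], [0.0, -1.0, -0.003], [0.004, 0.003, -1.0]]
ft_force: [-0.3, -0.5, -0.4]
gripper_width: 0.731
gripper_force: 0.0
```

```bash
python3 -c "
from h import *
plan([.43,.07,.25])
s,im=snap('wrist','w7.png')
e=ringfit(im,(323,160));print(e,atz('wrist',e[0][0],.062,s))
cv2.imwrite('pics/w7c.png',cv2.resize(im[80:280,220:460,::-1],None,fx=2.,fy=2.,interpolation=cv2.INTER_CUBIC))
"
```

```text
dx -10.5 dy -452.8 dz 19.5 spin 0.0 | tcp [ 0.4405 -0.3828  0.2709] yaw 0.0 t 21.2 w 62.4 F [-0.3 -0.5 -0.4] j6 2.02
[((321.3776550292969, 157.45870971679688), (51.3492431640625, 51.51103210449219), 155.05987548828125)] [ 0.47486012 -0.38232691  0.062     ]
```

View pics/w7c.png

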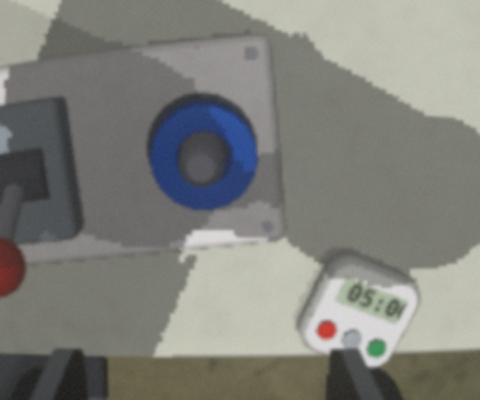

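Both rings are round the spindle, at crop (203,152). On to the relays, the middle one (y≈-0.07) first.

Emit:
drive_tool --steps '[{"dx": 2, "dy": -312, "dz": 0, "spin": 0}, {"dx": 2, "dy": -312, "dz": 21, "spin": 0}, {"dx": 2, "dy": -312, "dz": 21, "spin": 0}, {"dx": 2, "dy": -312, "dz": 21, "spin": 0}, {"dx": 2, "dy": -312, "dz": 21, "spin": 0}, {"dx": 2, "dy": -312, "dz": 21, "spin": 0}, {"dx": 2, "dy": -312, "dz": 21, "spin": 0}, {"dx": 2, "dy": -312, "dz": 21, "spin": 0}]' --fingers 85

```text
clock: 22.3
eef_pos: [0.443, -0.0711, 0.2466]
orientation: [[1.0, -0.001, -0.001], [-0.001, -1.0, -0.0], [-0.001, 0.0, -1.0]]
ft_force: [-0.3, 0.1, -0.4]
gripper_width: 0.995
gripper_force: 0.0
```

```bash
cat >> h.py <<'E'
def relayfit(im,s,near=(323,160),ztop=.05):
    """orange top face -> world quad corners at ztop -> centre, yaw of long side, side lengths"""
    hsv=cv2.cvtColor(im,cv2.COLOR_RGB2HSV)
    m=cv2.inRange(hsv,(5,150,150),(22,255,255))
    cs,_=cv2.findContours(m,cv2.RETR_EXTERNAL,cv2.CHAIN_APPROX_NONE)
    cs=[c for c in cs if cv2.contourArea(c)>300]
    c=min(cs,key=lambda c:np.hypot(*(c.reshape(-1,2).mean(0)-near)))
    w=np.array([atz('wrist',p,ztop,s)[:2] for p in c.reshape(-1,2)],np.float32)
    (cx,cy),(a,b),an=cv2.minAreaRect(w*1000)
    if a>b: L,W,yaw=a,b,an
    else: L,W,yaw=b,a,an+90
    yaw=(yaw+90)%180-90
    return np.array([cx,cy])/1000,yaw,L,W
E
python3 -c "
from h import *
s,im=snap('wrist','w8.png')
c,y,L,W=relayfit(im,s);print(c,y,L,W)
plan([*c,.25])
print([(d['uv'],round(d['score'],2)) for d in mark_of('wrist','relay1')])
cv2.imwrite('pics/w8c.png',cv2.resize(im[60:300,180:460,::-1],None,fx=2.5,fy=2.5,interpolation=cv2.INTER_CUBIC))
"
```

```text
[ 0.47815619 -0.06773811] -57.711856842041016 50.18115234375 34.85893249511719
 dx 35.2 dy -3.5 dz -3.4 spin -0.1 | tcp [ 0.443  -0.0712  0.2466] yaw -0.1 t 22.4 w 85.0 F [-0.4 -1.2  0.1] j6 1.38
[([319.0, 151.8], 0.97), ([190.1, 154.1], 0.89), ([441.3, 14.6], 0.76)]
```

View pics/w8c.png

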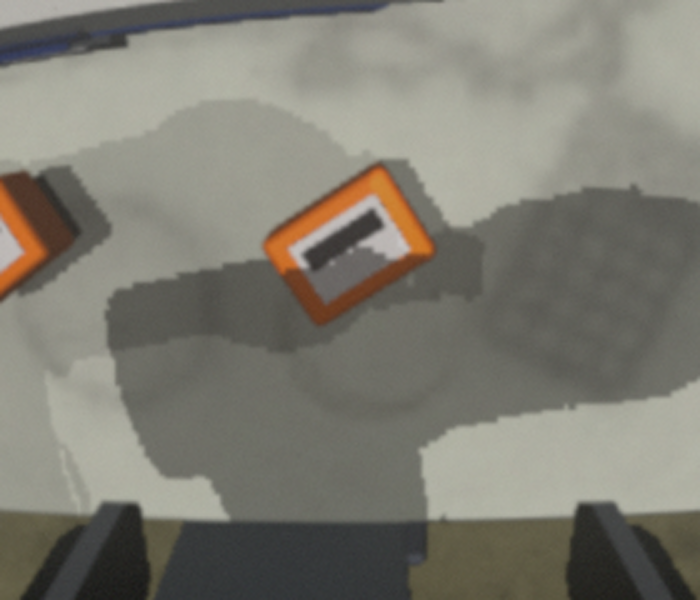

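```bash
sed -i 's/(5,150,150),(22/(3,140,70),(22/' h.py; cat >> h.py <<'E'
def planview(c,yaw,z,off=.034):
    y=np.radians(yaw);plan([c[0]-off*np.cos(y),c[1]-off*np.sin(y),z],yaw,'view')
E
python3 -c "
from h import *
s=observe();im=cv2.imread('pics/w8.png')[:,:,::-1].copy()
c,y,L,W=relayfit(im,s);print(c,y,L,W)
planview(c,y,.25)
"
```

```text
[ 0.47777698 -0.0680733 ] -56.98468017578125 50.922576904296875 37.13602828979492
view dx 16.3 dy -31.6 dz -3.3 spin 56.9 | tcp [ 0.4429 -0.0712  0.2467] yaw -0.1 t 22.4 w 85.2 F [-0.4 -1.1  0.1] j6 1.38
```

Emit:
drive_tool --steps '[{"dx": 4, "dy": -8, "dz": 0, "spin": 10}, {"dx": 8, "dy": -16, "dz": -3, "spin": 20}, {"dx": 12, "dy": -24, "dz": -3, "spin": 30}, {"dx": 16, "dy": -32, "dz": -3, "spin": 40}, {"dx": 16, "dy": -32, "dz": -3, "spin": 50}, {"dx": 16, "dy": -32, "dz": -3, "spin": 57}, {"dx": 16, "dy": -32, "dz": -3, "spin": 57}, {"dx": 16, "dy": -32, "dz": -3, "spin": 57}]'

```text
clock: 23.4
eef_pos: [0.4589, -0.0386, 0.2499]
orientation: [[0.547, -0.837, 0.0], [-0.837, -0.547, 0.0], [0.0, -0.0, -1.0]]
ft_force: [0.6, 0.7, 0.5]
gripper_width: 0.998
gripper_force: 0.0
```

```bash
python3 -c "
from h import *
s,im=snap('wrist','w9.png')
c,y,L,W=relayfit(im,s);print(c,y,L,W)
plan([*c,.092],y)
"
```

```text
[ 0.47758298 -0.06912675] -56.138832092285156 51.572547912597656 35.75072479248047
 dx 35.9 dy 1.1 dz 157.9 spin -0.7 | tcp [ 0.4589 -0.0385  0.2499] yaw -56.9 t 23.4 w 84.9 F [0.7 0.3 0. ] j6 0.32
```

Emit:
drive_tool --steps '[{"dx": 36, "dy": 1, "dz": 20, "spin": 0}, {"dx": 36, "dy": 1, "dz": 70, "spin": 0}, {"dx": 36, "dy": 1, "dz": 120, "spin": 0}, {"dx": 36, "dy": 1, "dz": 150, "spin": 0}, {"dx": 36, "dy": 1, "dz": 158, "spin": 0}, {"dx": 36, "dy": 1, "dz": 158, "spin": 0}, {"dx": 36, "dy": 1, "dz": 158, "spin": 0}]'

```text
clock: 24.32
eef_pos: [0.4788, -0.0687, 0.0934]
orientation: [[0.546, -0.838, 0.003], [-0.838, -0.546, 0.0], [0.001, -0.003, -1.0]]
ft_force: [-0.1, 0.1, -0.2]
gripper_width: 0.995
gripper_force: 0.0
```

Emit:
drive_tool --steps '[{"dx": 0, "dy": 0, "dz": 0, "spin": 0}, {"dx": 0, "dy": 0, "dz": 0, "spin": 0}, {"dx": 0, "dy": 0, "dz": 0, "spin": 0}, {"dx": 0, "dy": 0, "dz": 0, "spin": 0}, {"dx": 0, "dy": 0, "dz": 0, "spin": 0}, {"dx": 0, "dy": 0, "dz": 0, "spin": 0}, {"dx": 0, "dy": 0, "dz": 0, "spin": 0}, {"dx": 0, "dy": 0, "dz": 0, "spin": 0}]' --fingers 25 --newtons 40

```text
clock: 25.32
eef_pos: [0.478, -0.0688, 0.0924]
orientation: [[0.546, -0.838, 0.001], [-0.838, -0.546, -0.0], [0.001, -0.001, -1.0]]
ft_force: [-1.3, 0.6, 6.6]
gripper_width: 0.44
gripper_force: 41.4
```

```bash
python3 -c "
from h import *
planview([.5085,.346],-90.7,.25)
"
```

```text
view dx -359.2 dy -270.9 dz -157.6 spin 33.8 | tcp [ 0.478  -0.0688  0.0924] yaw -56.9 t 25.3 w 37.6 F [-1.3  0.6  6.6] j6 0.39
```

```bash
python3 -c "
from h import *
planview([.5095,.4215],-90.7,.235)
"
```

```text
view dx -421.9 dy -313.0 dz -142.6 spin 33.8 | tcp [ 0.478  -0.0688  0.0924] yaw -56.9 t 25.3 w 37.6 F [-1.3  0.6  6.6] j6 0.39
```

Emit:
drive_tool --steps '[{"dx": 0, "dy": 0, "dz": -50, "spin": 0}, {"dx": 0, "dy": 0, "dz": -100, "spin": 0}, {"dx": -30, "dy": -22, "dz": -143, "spin": 8}, {"dx": -422, "dy": -313, "dz": -143, "spin": 16}, {"dx": -422, "dy": -313, "dz": -143, "spin": 24}, {"dx": -422, "dy": -313, "dz": -143, "spin": 34}, {"dx": -422, "dy": -313, "dz": -143, "spin": 34}, {"dx": -422, "dy": -313, "dz": -143, "spin": 34}, {"dx": -422, "dy": -313, "dz": -143, "spin": 34}, {"dx": -422, "dy": -313, "dz": -143, "spin": 34}, {"dx": -422, "dy": -313, "dz": -143, "spin": 34}, {"dx": -422, "dy": -313, "dz": -143, "spin": 34}]'

```text
clock: 26.82
eef_pos: [0.5087, 0.4588, 0.2316]
orientation: [[-0.013, -1.0, -0.003], [-1.0, 0.013, -0.002], [0.002, 0.003, -1.0]]
ft_force: [0.8, -0.3, -1.1]
gripper_width: 0.437
gripper_force: 40.8
```

```bash
python3 -c "
from h import *
planview([.5095,.4215],-90.7,.235)
s,im=snap('wrist','w10.png')
for d in mark_of('wrist','socket1'): print(np.round(d['uv'],1),round(d['score'],2),atz('wrist',d['uv'],.034,s).round(4))
cv2.imwrite('pics/w10c.png',cv2.resize(im[0:300,190:480,::-1],None,fx=2.,fy=2.,interpolation=cv2.INTER_CUBIC))
"
```

```text
view dx 3.3 dy -1.3 dz -3.4 spin -0.1 | tcp [0.5087 0.4588 0.2316] yaw -90.8 t 26.8 w 37.4 F [ 0.8 -0.3 -1.1] j6 -0.97
[314.9 160.7] 0.67 [0.5146 0.4254 0.034 ]
```

View pics/w10c.png

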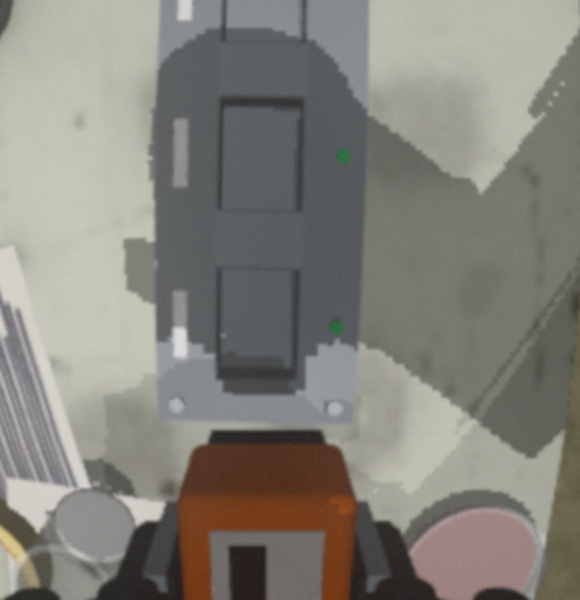

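```bash
cat >> h.py <<'E'
def rect(im,s,c,yaw,z=.034,h=(.045,.045),res=.0005):
    """metric view of plane z about c; rows: -a..a along axis e1 (yaw), cols along e2 (yaw+90)"""
    y=np.radians(yaw);e1=np.array([np.cos(y),np.sin(y),0]);e2=np.array([-e1[1],e1[0],0])
    A=np.arange(-h[0],h[0]+1e-9,res);B=np.arange(-h[1],h[1]+1e-9,res)
    M=np.array([[proj('wrist',np.array([*c,z])+a*e1+b*e2,s) for b in B] for a in A],np.float32)
    return cv2.remap(im,M[...,0],M[...,1],cv2.INTER_CUBIC),A,B
E
python3 - <<'E'
from h import *
im=cv2.imread('pics/w10.png')[:,:,::-1].copy()
s=observe()
r,A,B=rect(im,s,[.510,.4215],-0.7)   # rows along bank x, cols along bank y
g=cv2.cvtColor(r,cv2.COLOR_RGB2GRAY).astype(float)
def pk(p,X,n=8):
    d=np.gradient(cv2.GaussianBlur(p.reshape(1,-1),(0,0),1.2).ravel());i=[k for k in range(1,len(d)-1) if abs(d[k])>=abs(d[k-1]) and abs(d[k])>abs(d[k+1])]
    i=sorted(sorted(i,key=lambda k:-abs(d[k]))[:n]);return [(round(X[k]*1000,1),round(d[k],1)) for k in i]
mid=lambda X,a,b:(X>=a)&(X<=b)
print('x edges',pk(g[:,mid(B,-.012,.012)].mean(1),A))
print('x edges y<0',pk(g[:,mid(B,-.02,-.005)].mean(1),A));print('x edges y>0',pk(g[:,mid(B,.002,.018)].mean(1),A))
print('y edges',pk(g[mid(A,-.01,.01)].mean(0),B))
print('y edges x<0',pk(g[mid(A,-.012,-.002)].mean(0),B));print('y edges x>0',pk(g[mid(A,.002,.012)].mean(0),B))
cv2.imwrite('pics/r10.png',cv2.resize(r[:,:,::-1],None,fx=3,fy=3))
E
```

```text
Traceback (most recent call last):
  File "h.py", line 64, in rect
    M=np.array([[proj('wrist',np.array([*c,z])+a*e1+b*e2,s) for b in B] for a in A],np.float32)
                 ~~~~^^^^^^^^^^^^^^^^^^^^^^^^^^^^^^^^^^^^^^
  File "h.py", line 24, in proj
    c=calibration(cam)
ValueError: time passes only in moves, steps and waits
```

```bash
sed -i 's/^import numpy/import functools\ncalibration=functools.cache(calibration)\nimport numpy/' h.py
cat >> h.py <<'E'
def pk(p,X,n=8):
    d=np.gradient(cv2.GaussianBlur(p.reshape(1,-1),(0,0),1.2).ravel());i=[k for k in range(1,len(d)-1) if abs(d[k])>=abs(d[k-1]) and abs(d[k])>abs(d[k+1])]
    i=sorted(sorted(i,key=lambda k:-abs(d[k]))[:n]);return [(round(float(X[k])*1000,1),round(float(d[k]),1)) for k in i]
def edges(im,s,c,f,yaw=-.7):
    r,A,B=rect(im,s,c,yaw);g=cv2.cvtColor(r,cv2.COLOR_RGB2GRAY).astype(float)
    mid=lambda X,a,b:(X>=a)&(X<=b)
    print('x edges y<0',pk(g[:,mid(B,-.018,-.004)].mean(1),A));print('x edges y>0',pk(g[:,mid(B,.004,.018)].mean(1),A))
    print('y edges x<0',pk(g[mid(A,-.013,-.003)].mean(0),B));print('y edges x>0',pk(g[mid(A,.003,.013)].mean(0),B))
    cv2.imwrite(f,cv2.resize(r[:,:,::-1],None,fx=3,fy=3))
E
python3 - <<'E'
from h import *
im=cv2.imread('pics/w10.png')[:,:,::-1].copy()
edges(im,observe(),[.510,.4215],'pics/r10.png')
E
```

```text
x edges y<0 [(-43.0, -5.6), (-16.0, -5.3), (-12.5, 4.6), (18.0, -5.6), (20.5, 5.4), (24.5, 0.3), (33.5, 5.9), (40.0, -5.8)]
x edges y>0 [(-42.5, -6.2), (-24.0, -5.0), (-15.5, -5.5), (-12.5, 5.5), (19.0, -6.1), (21.5, 7.6), (34.0, 16.4), (40.5, -14.1)]
y edges x<0 [(-23.5, -2.1), (-21.5, 1.5), (-14.0, 0.3), (17.0, -1.6), (22.0, -4.1), (27.5, 3.3), (31.5, -0.6), (34.5, 12.0)]
y edges x>0 [(-44.0, -0.2), (-26.5, 0.3), (-24.0, -1.8), (-21.5, 1.9), (16.5, -3.3), (21.5, -3.2), (27.0, 3.0), (34.5, 12.0)]
```

View pics/r10.png

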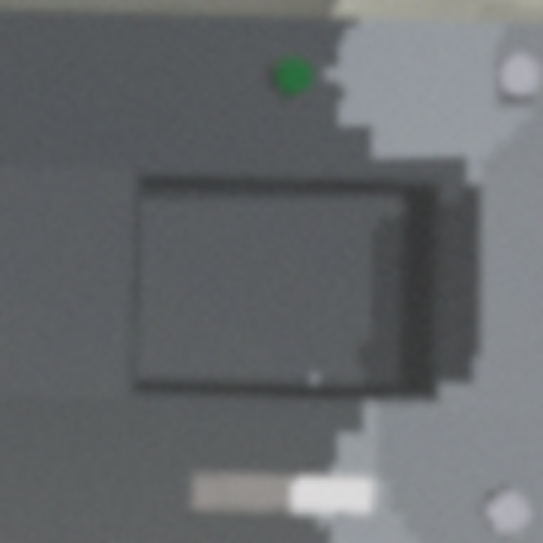

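```bash
cat >> h.py <<'E'
def lamps(im,s,z=.035):
    m=cv2.inRange(cv2.cvtColor(im,cv2.COLOR_RGB2HSV),(50,120,40),(80,255,255))
    n,_,st,ce=cv2.connectedComponentsWithStats(m)
    return [(ce[i].round(1),atz('wrist',ce[i],z,s).round(4)) for i in range(1,n) if st[i,4]>5]
E
python3 - <<'E'
from h import *
s=observe()
im=cv2.imread('pics/w10.png')[:,:,::-1].copy()
L=lamps(im,s);print(L)
im=cv2.imread('pics/w6.png')[:,:,::-1].copy()
s6=dict(eef_pos=np.array([.3908,.1532,.1958]),orientation=np.diag([1.,-1,-1]))
L=lamps(im,s6);print(L)
E
```

```text
[(array([361.2,  77.6]), array([0.4748, 0.35  , 0.035 ])), (array([357.9, 163.2]), array([0.4776, 0.4253, 0.035 ]))]
[(array([166.5, 114. ]), array([0.4716, 0.2784, 0.035 ])), (array([ 98. , 120.1]), array([0.4744, 0.3534, 0.035 ])), (array([ 48.3, 127. ]), array([0.4771, 0.4285, 0.035 ]))]
```

```bash
python3 - <<'E'
from h import *
im=cv2.imread('pics/w10.png')[:,:,::-1].copy()
s=observe();edges(im,s,[.5126,.4232],'pics/r10b.png',-2.1)
for z in (.034,.012):
  for dy in (0,): print(z,proj('wrist',[.5126,.4232,z],s))
edges(im,s,[.5099,.3483],'pics/r10c.png',-2.1)
E
```

```text
x edges y<0 [(-44.0, -2.5), (-18.0, -5.2), (-15.0, 4.8), (16.0, -5.7), (18.5, 5.5), (31.0, 6.5), (37.5, -6.5), (44.0, 3.2)]
x edges y>0 [(-27.0, -5.3), (-18.5, -5.4), (-15.5, 5.6), (16.0, -5.8), (18.5, 8.5), (31.5, 15.1), (37.5, -12.9), (44.0, 3.9)]
y edges x<0 [(-25.0, -1.9), (-23.5, 2.1), (-0.5, 0.2), (15.0, -2.8), (20.0, -3.4), (25.5, 2.7), (33.0, 12.1), (43.5, -0.3)]
y edges x>0 [(-25.5, -1.7), (-23.0, 1.8), (15.0, -2.4), (20.0, -3.3), (25.5, 3.1), (29.5, -0.3), (33.0, 11.3), (44.0, 0.4)]
0.034 [318.26527252 161.1290728 ]
0.012 [318.54544052 157.07840322]
x edges y<0 [(-44.0, -1.2), (-18.5, -4.8), (-15.5, 5.3), (16.0, -6.8), (18.5, 5.2), (31.5, 7.5), (37.5, -7.7), (44.0, 0.6)]
x edges y>0 [(-44.0, -2.0), (-18.0, -5.3), (-15.0, 5.5), (16.0, -7.1), (18.5, 5.3), (31.0, 8.0), (37.5, -7.6), (44.0, 2.0)]
y edges x<0 [(-34.0, -0.2), (-31.0, -0.3), (-24.5, -7.3), (-20.0, 5.6), (-0.5, 0.2), (8.5, 0.2), (24.5, -1.6), (26.5, 1.6)]
y edges x>0 [(-42.5, -0.3), (-24.5, -6.7), (-20.0, 7.8), (13.0, -0.3), (24.5, -1.6), (26.5, 1.5), (29.5, -0.2), (35.0, -0.2)]
```

```bash
python3 -c "
from h import *
plan([.5131,.4233,.132],-92.1)
"
```

```text
dx 32.2 dy -4.4 dz 101.4 spin 1.2 | tcp [0.5094 0.4557 0.2334] yaw -90.9 t 26.9 w 37.5 F [ 0.7 -1.3 -1.5] j6 -0.97
```

The arm was still settling when that picture was taken, so I measure again at rest.

```bash
python3 - <<'E'
from h import *
s,im=snap('wrist','w11.png');print(s['eef_pos'],s['qd'].round(3))
L=lamps(im,s);print(L)
edges(im,s,[.5126,.4232],'pics/r11.png',-2.1)
edges(im,s,[.5099,.3483],'pics/r11c.png',-2.1)
E
```

```text
[0.50940624 0.45573592 0.23335328] [-0.023 -0.034 -0.015  0.005  0.001  0.001]
[(array([363.3,   0.7]), array([0.4716, 0.2792, 0.035 ])), (array([362.1,  81. ]), array([0.474, 0.353, 0.035])), (array([359. , 165.9]), array([0.4767, 0.4277, 0.035 ]))]
x edges y<0 [(-44.0, -0.8), (-19.0, -4.9), (-16.0, 5.0), (15.0, -5.4), (17.5, 5.1), (30.0, 5.1), (36.0, -4.3), (44.0, 8.9)]
x edges y>0 [(-23.0, -4.3), (-19.0, -5.0), (-16.5, 5.7), (17.5, 8.3), (23.0, 5.3), (30.0, 15.5), (36.0, -13.6), (44.0, 9.6)]
y edges x<0 [(-44.0, 0.3), (-22.5, -2.4), (-20.5, 2.2), (15.0, -2.8), (22.0, -2.9), (28.0, 2.6), (31.5, 12.6), (42.0, -0.3)]
y edges x>0 [(-44.0, 0.3), (-27.5, 0.3), (-22.5, -1.6), (-20.5, 1.4), (14.0, -3.1), (22.0, -3.0), (28.0, 3.1), (32.0, 11.2)]
x edges y<0 [(-19.0, -5.1), (-16.0, 3.7), (-6.0, 0.6), (15.0, -6.0), (17.5, 5.0), (30.5, 5.3), (36.0, -5.0), (44.0, 2.3)]
x edges y>0 [(-44.5, -0.5), (-19.0, -5.4), (-16.0, 5.9), (15.0, -6.6), (17.5, 5.1), (30.0, 10.3), (36.0, -10.0), (44.0, 5.4)]
y edges x<0 [(-44.5, 0.3), (-35.0, -0.3), (-21.5, -6.9), (-17.5, 5.3), (19.0, -0.2), (20.5, 0.2), (27.0, -1.8), (29.5, 1.9)]
y edges x>0 [(-29.0, 0.2), (-21.5, -6.8), (-17.0, 6.9), (-1.0, 0.2), (27.0, -1.8), (29.5, 1.7), (40.0, 0.2), (41.5, -0.2)]
```

```bash
python3 -c "
from h import *
plan([.5123,.4262,.132],-92.1)
"
```

```text
dx 28.7 dy -3.2 dz 102.2 spin 1.1 | tcp [0.5097 0.455  0.2342] yaw -91.0 t 27.0 w 37.4 F [ 0.6 -0.2 -1.1] j6 -0.97
```

Emit:
drive_tool --steps '[{"dx": 28.7, "dy": -3.2, "dz": 0, "spin": 1}, {"dx": 28.7, "dy": -3.2, "dz": 40, "spin": 1}, {"dx": 28.7, "dy": -3.2, "dz": 80, "spin": 1}, {"dx": 28.7, "dy": -3.2, "dz": 97, "spin": 1}, {"dx": 28.7, "dy": -3.2, "dz": 97, "spin": 1}, {"dx": 28.7, "dy": -3.2, "dz": 97, "spin": 1}, {"dx": 28.7, "dy": -3.2, "dz": 97, "spin": 1}]'

```text
clock: 27.85
eef_pos: [0.5131, 0.4274, 0.1397]
orientation: [[-0.034, -0.999, 0.002], [-0.999, 0.034, 0.002], [-0.002, -0.002, -1.0]]
ft_force: [-0.3, 0.8, -1.6]
gripper_width: 0.435
gripper_force: 40.8
```

```bash
python3 -c "
from h import *
plan([.5123,.4262,.132],-92.1)
"
```

```text
dx 1.3 dy 0.8 dz 7.7 spin 0.2 | tcp [0.5131 0.4274 0.1397] yaw -91.9 t 27.9 w 37.1 F [-0.3  0.8 -1.6] j6 -0.96
```

Now a slow descent to just inside the mouth.

Emit:
drive_tool --steps '[{"dx": 1, "dy": 0.7, "dz": 2, "spin": 0}, {"dx": 1, "dy": 0.7, "dz": 6, "spin": 0}, {"dx": 1, "dy": 0.7, "dz": 10, "spin": 0}, {"dx": 1, "dy": 0.7, "dz": 14, "spin": 0}, {"dx": 1, "dy": 0.7, "dz": 17, "spin": 0}, {"dx": 1, "dy": 0.7, "dz": 17, "spin": 0}, {"dx": 1, "dy": 0.7, "dz": 17, "spin": 0}]'

```text
clock: 28.72
eef_pos: [0.5119, 0.4259, 0.121]
orientation: [[-0.034, -0.999, 0.0], [-0.999, 0.034, 0.0], [-0.0, -0.0, -1.0]]
ft_force: [0.7, 0.0, -1.9]
gripper_width: 0.438
gripper_force: 40.8
```

Emit:
drive_tool --steps '[{"dx": 0, "dy": 0, "dz": 4, "spin": 0}, {"dx": 0, "dy": 0, "dz": 8, "spin": 0}, {"dx": 0, "dy": 0, "dz": 11, "spin": 0}, {"dx": 0, "dy": 0, "dz": 13, "spin": 0}, {"dx": 0, "dy": 0, "dz": 14, "spin": 0}, {"dx": 0, "dy": 0, "dz": 14, "spin": 0}]'

```text
clock: 29.48
eef_pos: [0.5117, 0.4258, 0.1084]
orientation: [[-0.033, -0.999, 0.001], [-0.999, 0.033, 0.0], [-0.0, -0.001, -1.0]]
ft_force: [-2.9, -3.0, 6.8]
gripper_width: 0.437
gripper_force: 41.8
```

Relay 1 is home (6.8 N seat, z as expected). Releasing and going to the next.

Emit:
drive_tool --steps '[{"dx": 0, "dy": 0, "dz": 0, "spin": 0}, {"dx": 0, "dy": 0, "dz": 0, "spin": 0}, {"dx": 0, "dy": 0, "dz": 0, "spin": 0}, {"dx": 0, "dy": 0, "dz": -30, "spin": 0}, {"dx": 0, "dy": 0, "dz": -80, "spin": 0}, {"dx": 0, "dy": 0, "dz": -130, "spin": 0}, {"dx": 0, "dy": 0, "dz": -130, "spin": 0}]' --fingers 60

```text
clock: 30.35
eef_pos: [0.5134, 0.427, 0.2425]
orientation: [[-0.034, -0.999, 0.007], [-0.999, 0.034, 0.007], [-0.007, -0.007, -1.0]]
ft_force: [0.0, 0.0, -0.8]
gripper_width: 0.703
gripper_force: 0.0
```

```bash
python3 -c "
from h import *
s,im=snap('wrist','w12.png')
planview([.4775,.0705],-57,.25)
"
```

```text
view dx 329.0 dy 42.2 dz -12.2 spin -34.9 | tcp [0.5124 0.4265 0.2392] yaw -91.9 t 30.4 w 60.0 F [ 0.3 -0.2 -1. ] j6 -0.96
```

Emit:
drive_tool --steps '[{"dx": 329, "dy": 42, "dz": -12, "spin": -8}, {"dx": 329, "dy": 42, "dz": -12, "spin": -18}, {"dx": 329, "dy": 42, "dz": -12, "spin": -28}, {"dx": 329, "dy": 42, "dz": -12, "spin": -35}, {"dx": 329, "dy": 42, "dz": -12, "spin": -35}, {"dx": 329, "dy": 42, "dz": -12, "spin": -35}, {"dx": 329, "dy": 42, "dz": -12, "spin": -35}, {"dx": 329, "dy": 42, "dz": -12, "spin": -35}, {"dx": 329, "dy": 42, "dz": -12, "spin": -35}, {"dx": 329, "dy": 42, "dz": -12, "spin": -35}]' --fingers 85

```text
clock: 31.65
eef_pos: [0.4588, 0.0992, 0.2485]
orientation: [[0.546, -0.838, -0.001], [-0.838, -0.546, -0.0], [-0.0, 0.001, -1.0]]
ft_force: [0.2, 0.4, 0.3]
gripper_width: 1.0
gripper_force: 0.0
```

```bash
python3 -c "
from h import *
s,im=snap('wrist','w13.png')
c,y,L,W=relayfit(im,s);print(c,y,L,W,proj('wrist',[*c,.05],s))
planview(c,y,.25)
plan([*c,.092],y)
print([(np.round(d['uv']),round(d['score'],2)) for d in mark_of('wrist','relay1')])
"
```

```text
[0.479418   0.07294322] -56.79481506347656 51.19157791137695 36.57734298706055 [319.16687497 159.92931025]
view dx -0.8 dy -3.0 dz -1.3 spin -0.1 | tcp [0.4588 0.0991 0.2487] yaw -56.9 t 31.7 w 85.0 F [ 0.3 -0.4 -0.4] j6 0.03
 dx 33.2 dy -3.1 dz 156.6 spin -0.1 | tcp [0.4588 0.0991 0.2487] yaw -56.9 t 31.7 w 85.0 F [ 0.3 -0.4 -0.4] j6 0.03
[(array([319., 156.]), 0.91), (array([172., 352.]), 0.85)]
```

Emit:
drive_tool --steps '[{"dx": 33, "dy": -3, "dz": 20, "spin": 0}, {"dx": 33, "dy": -3, "dz": 70, "spin": 0}, {"dx": 33, "dy": -3, "dz": 120, "spin": 0}, {"dx": 33, "dy": -3, "dz": 150, "spin": 0}, {"dx": 33, "dy": -3, "dz": 156.5, "spin": 0}, {"dx": 33, "dy": -3, "dz": 156.5, "spin": 0}, {"dx": 33, "dy": -3, "dz": 156.5, "spin": 0}]'

```text
clock: 32.62
eef_pos: [0.4802, 0.0729, 0.0939]
orientation: [[0.546, -0.838, 0.003], [-0.838, -0.546, 0.001], [0.001, -0.003, -1.0]]
ft_force: [1.4, -0.7, 1.1]
gripper_width: 0.992
gripper_force: 0.0
```

Emit:
drive_tool --steps '[{"dx": 0, "dy": 0, "dz": 0, "spin": 0}, {"dx": 0, "dy": 0, "dz": 0, "spin": 0}, {"dx": 0, "dy": 0, "dz": 0, "spin": 0}, {"dx": 0, "dy": 0, "dz": 0, "spin": 0}, {"dx": 0, "dy": 0, "dz": 0, "spin": 0}, {"dx": 0, "dy": 0, "dz": 0, "spin": 0}, {"dx": 0, "dy": 0, "dz": 0, "spin": 0}, {"dx": 0, "dy": 0, "dz": 0, "spin": 0}]' --fingers 25 --newtons 40

```text
clock: 33.62
eef_pos: [0.4796, 0.0726, 0.0929]
orientation: [[0.546, -0.838, 0.001], [-0.838, -0.546, 0.0], [0.0, -0.001, -1.0]]
ft_force: [-1.7, 0.2, 5.5]
gripper_width: 0.438
gripper_force: 41.1
```

```bash
python3 -c "
from h import *
c=np.array([.479418,.072943]);s=observe();print(s['orientation'][:2,:2].T@(c-s['eef_pos'][:2]))
planview([.5094,.3515],-92,.235)
"
```

```text
[-3.97953932e-04 -8.51192682e-05]
view dx -245.3 dy -196.9 dz -142.0 spin 35.1 | tcp [0.4796 0.0726 0.0929] yaw -56.9 t 33.6 w 37.4 F [-1.7  0.2  5.5] j6 0.10
```

Emit:
drive_tool --steps '[{"dx": 0, "dy": 0, "dz": -50, "spin": 0}, {"dx": 0, "dy": 0, "dz": -100, "spin": 0}, {"dx": -30, "dy": -24, "dz": -142, "spin": 8}, {"dx": -245, "dy": -197, "dz": -142, "spin": 17}, {"dx": -245, "dy": -197, "dz": -142, "spin": 26}, {"dx": -245, "dy": -197, "dz": -142, "spin": 35}, {"dx": -245, "dy": -197, "dz": -142, "spin": 35}, {"dx": -245, "dy": -197, "dz": -142, "spin": 35}, {"dx": -245, "dy": -197, "dz": -142, "spin": 35}, {"dx": -245, "dy": -197, "dz": -142, "spin": 35}, {"dx": -245, "dy": -197, "dz": -142, "spin": 35}, {"dx": -245, "dy": -197, "dz": -142, "spin": 35}]'

```text
clock: 35.12
eef_pos: [0.5108, 0.3845, 0.2348]
orientation: [[-0.035, -0.999, 0.0], [-0.999, 0.035, 0.0], [-0.0, -0.0, -1.0]]
ft_force: [0.9, 0.0, -1.2]
gripper_width: 0.436
gripper_force: 40.6
```

```bash
python3 -c "
from h import *
s,im=snap('wrist','w14.png')
print(lamps(im,s))
edges(im,s,[.5092,.3510],'pics/r14.png',-2.1)
plan([.5092,.3513,.137],-92.1)
"
```

```text
[(array([364.7,  75.8]), array([0.4714, 0.2782, 0.035 ])), (array([363. , 160.5]), array([0.4741, 0.353 , 0.035 ]))]
x edges y<0 [(-44.0, -1.4), (-18.0, -5.7), (-15.0, 5.2), (16.0, -5.2), (18.5, 5.1), (31.0, 6.4), (37.0, -6.9), (44.0, 2.3)]
x edges y>0 [(-22.5, -5.0), (-18.0, -6.6), (-15.0, 5.1), (18.0, 4.8), (28.0, 5.2), (31.0, 9.8), (37.0, -8.0), (44.0, 5.3)]
y edges x<0 [(-25.0, -2.6), (-23.0, 2.8), (4.0, -0.3), (20.0, -5.2), (25.0, 3.4), (31.0, -0.5), (33.5, 12.0), (43.5, -10.0)]
y edges x>0 [(-25.5, -2.0), (-23.0, 2.0), (-9.5, 0.2), (16.0, -3.0), (20.0, -3.2), (25.0, 2.7), (33.0, 10.5), (42.5, -12.5)]
 dx 33.3 dy 0.4 dz 97.7 spin 0.1 | tcp [0.5108 0.3846 0.2347] yaw -92.0 t 35.2 w 37.5 F [-0.1 -0.6 -0.4] j6 -0.92
```

Emit:
drive_tool --steps '[{"dx": 33.8, "dy": 0.1, "dz": 0, "spin": 0}, {"dx": 33.8, "dy": 0.1, "dz": 40, "spin": 0}, {"dx": 33.8, "dy": 0.1, "dz": 80, "spin": 0}, {"dx": 33.8, "dy": 0.1, "dz": 97, "spin": 0}, {"dx": 33.8, "dy": 0.1, "dz": 98, "spin": 0}, {"dx": 33.8, "dy": 0.1, "dz": 98, "spin": 0}, {"dx": 33.8, "dy": 0.1, "dz": 101, "spin": 0}, {"dx": 33.8, "dy": 0.1, "dz": 105, "spin": 0}, {"dx": 33.8, "dy": 0.1, "dz": 109, "spin": 0}, {"dx": 33.8, "dy": 0.1, "dz": 113, "spin": 0}, {"dx": 33.8, "dy": 0.1, "dz": 113, "spin": 0}, {"dx": 33.8, "dy": 0.1, "dz": 113, "spin": 0}]'

```text
clock: 36.67
eef_pos: [0.5095, 0.3515, 0.1214]
orientation: [[-0.034, -0.999, 0.0], [-0.999, 0.034, -0.0], [0.0, -0.0, -1.0]]
ft_force: [0.1, -0.4, -1.1]
gripper_width: 0.436
gripper_force: 40.6
```

Emit:
drive_tool --steps '[{"dx": 0.4, "dy": 0, "dz": 4, "spin": 0}, {"dx": 0.4, "dy": 0, "dz": 8, "spin": 0}, {"dx": 0.4, "dy": 0, "dz": 11, "spin": 0}, {"dx": 0.4, "dy": 0, "dz": 13, "spin": 0}, {"dx": 0.4, "dy": 0, "dz": 13.5, "spin": 0}, {"dx": 0.4, "dy": 0, "dz": 13.5, "spin": 0}]'

```text
clock: 37.42
eef_pos: [0.5093, 0.351, 0.1089]
orientation: [[-0.034, -0.999, 0.0], [-0.999, 0.034, -0.0], [0.0, -0.0, -1.0]]
ft_force: [-3.1, -1.9, 4.8]
gripper_width: 0.433
gripper_force: 41.4
```

Emit:
drive_tool --steps '[{"dx": 0, "dy": 0, "dz": 0, "spin": 0}, {"dx": 0, "dy": 0, "dz": 0, "spin": 0}, {"dx": 0, "dy": 0, "dz": 0, "spin": 0}, {"dx": 0, "dy": 0, "dz": -30, "spin": 0}, {"dx": 0, "dy": 0, "dz": -80, "spin": 0}, {"dx": 0, "dy": 0, "dz": -130, "spin": 0}, {"dx": 0, "dy": 0, "dz": -140, "spin": 0}, {"dx": 0, "dy": 0, "dz": -140, "spin": 0}]' --fingers 60

```text
clock: 38.42
eef_pos: [0.5094, 0.3512, 0.2482]
orientation: [[-0.034, -0.999, 0.001], [-0.999, 0.034, 0.001], [-0.001, -0.001, -1.0]]
ft_force: [-0.1, -0.0, -0.9]
gripper_width: 0.703
gripper_force: 0.0
```

```bash
python3 -c "
from h import *
snap('top','t2.png')
for n in ['relay1','ring1']:print(n,[(np.round(d['uv'],1),round(d['score'],2),atz('top',d['uv'],0).round(3)) for d in mark_of('top',n)])
f=lambda u,v:(160+u/2.5,130+v/2.5)
for z in (.05,.17):print([atz('top',f(*p),z).round(3) for p in [(442,170),(287,174)]])
plan([.46,-.17,.25],-92)
plan([.626,-.168,.25],-92)
"
```

```text
relay1 [(array([239.3, 208.6]), 0.58, array([0.512, 0.361, 0.   ])), (array([357.2, 183.7]), 0.39, array([ 0.648, -0.202,  0.   ]))]
ring1 [(array([255.1, 209.4]), 0.2, array([0.51 , 0.285, 0.   ]))]
[array([ 0.569, -0.104,  0.05 ]), array([0.553, 0.186, 0.05 ])]
[array([ 0.552, -0.099,  0.17 ]), array([0.538, 0.17 , 0.17 ])]
 dx 522.1 dy 31.1 dz -2.8 spin 0.1 | tcp [0.5089 0.3507 0.2459] yaw -91.9 t 38.6 w 60.0 F [-0.1  0.1 -0.5] j6 -0.89
 dx 514.4 dy -134.7 dz -3.3 spin 0.1 | tcp [0.5089 0.3507 0.2459] yaw -91.9 t 38.6 w 60.0 F [-0.1  0.1 -0.5] j6 -0.89
```

Emit:
drive_tool --steps '[{"dx": 60, "dy": 31, "dz": -4, "spin": 0}, {"dx": 522, "dy": 31, "dz": -4, "spin": 0}, {"dx": 522, "dy": 31, "dz": -4, "spin": 0}, {"dx": 522, "dy": 31, "dz": -4, "spin": 0}, {"dx": 522, "dy": 31, "dz": -4, "spin": 0}, {"dx": 522, "dy": 31, "dz": -4, "spin": 0}, {"dx": 522, "dy": 31, "dz": -4, "spin": 0}, {"dx": 522, "dy": 31, "dz": -4, "spin": 0}, {"dx": 522, "dy": 31, "dz": -4, "spin": 0}, {"dx": 514, "dy": -60, "dz": -4, "spin": 0}, {"dx": 514, "dy": -135, "dz": -4, "spin": 0}, {"dx": 514, "dy": -135, "dz": -4, "spin": 0}]' --fingers 85

```text
clock: 40.08
eef_pos: [0.6285, -0.1673, 0.2493]
orientation: [[-0.034, -0.999, -0.003], [-0.999, 0.034, 0.0], [-0.0, 0.003, -1.0]]
ft_force: [-0.6, -0.3, -0.3]
gripper_width: 0.995
gripper_force: 0.0
```

Emit:
drive_tool --steps '[{"dx": 0, "dy": 0, "dz": 0, "spin": 0}, {"dx": 0, "dy": 0, "dz": 0, "spin": 0}]'

```text
clock: 40.33
eef_pos: [0.6264, -0.1672, 0.2504]
orientation: [[-0.034, -0.999, -0.003], [-0.999, 0.034, 0.0], [-0.0, 0.003, -1.0]]
ft_force: [-0.7, 0.3, -0.0]
gripper_width: 0.994
gripper_force: 0.0
```

```bash
python3 -c "
from h import *
s,im=snap('wrist','w15.png')
c,y,L,W=relayfit(im,s);print(c,y,L,W,proj('wrist',[*c,.05],s))
yy=y if y<0 else y-180
planview(c,yy,.25)
print([(np.round(d['uv']),round(d['score'],2)) for d in mark_of('wrist','relay1')])
"
```

```text
[ 0.62665826 -0.20156114] 88.82103729248047 50.936676025390625 36.10826873779297 [320.60779192 158.40224587]
view dx 0.3 dy -1.2 dz 1.3 spin -0.8 | tcp [ 0.6262 -0.1672  0.2513] yaw -91.9 t 40.4 w 85.3 F [-0.2 -0.7  0.4] j6 -0.01
[(array([319., 152.]), 0.9)]
```

Emit:
drive_tool --steps '[{"dx": 34, "dy": -1.7, "dz": 20, "spin": -0.7}, {"dx": 34, "dy": -1.7, "dz": 70, "spin": -0.7}, {"dx": 34, "dy": -1.7, "dz": 120, "spin": -0.7}, {"dx": 34, "dy": -1.7, "dz": 150, "spin": -0.7}, {"dx": 34, "dy": -1.7, "dz": 158, "spin": -0.7}, {"dx": 34, "dy": -1.7, "dz": 158, "spin": -0.7}, {"dx": 34, "dy": -1.7, "dz": 158, "spin": -0.7}]'

```text
clock: 41.3
eef_pos: [0.6284, -0.2014, 0.0961]
orientation: [[-0.021, -1.0, 0.004], [-1.0, 0.021, -0.001], [0.001, -0.004, -1.0]]
ft_force: [0.8, -0.0, 0.6]
gripper_width: 0.996
gripper_force: 0.0
```

Emit:
drive_tool --steps '[{"dx": 0, "dy": 0, "dz": 0, "spin": 0}, {"dx": 0, "dy": 0, "dz": 0, "spin": 0}, {"dx": 0, "dy": 0, "dz": 0, "spin": 0}, {"dx": 0, "dy": 0, "dz": 0, "spin": 0}, {"dx": 0, "dy": 0, "dz": 0, "spin": 0}, {"dx": 0, "dy": 0, "dz": 0, "spin": 0}, {"dx": 0, "dy": 0, "dz": 0, "spin": 0}, {"dx": 0, "dy": 0, "dz": 0, "spin": 0}]' --fingers 25 --newtons 40

```text
clock: 42.3
eef_pos: [0.6278, -0.2013, 0.0944]
orientation: [[-0.021, -1.0, 0.001], [-1.0, 0.021, -0.0], [0.0, -0.001, -1.0]]
ft_force: [0.2, 0.1, 5.6]
gripper_width: 0.437
gripper_force: 42.1
```

```bash
python3 -c "
from h import *
c=np.array([.62666,-.20156]);s=observe();print(s['orientation'][:2,:2].T@(c-s['eef_pos'][:2]))
plan([.47,-.15,.25],-92)
planview([.5066,.2761],-92,.235)
"
```

```text
[0.00029984 0.00108599]
 dx -47.8 dy 158.7 dz -155.8 spin 0.8 | tcp [ 0.6278 -0.2013  0.0944] yaw -91.2 t 42.3 w 37.3 F [0.2 0.1 5.6] j6 0.05
view dx -508.6 dy 130.8 dz -140.9 spin 0.8 | tcp [ 0.6278 -0.2013  0.0944] yaw -91.2 t 42.3 w 37.3 F [0.2 0.1 5.6] j6 0.05
```

Emit:
drive_tool --steps '[{"dx": 0, "dy": 0, "dz": -50, "spin": 0}, {"dx": 0, "dy": 0, "dz": -110, "spin": 0}, {"dx": -20, "dy": 50, "dz": -156, "spin": 0}, {"dx": -30, "dy": 110, "dz": -156, "spin": 0.8}, {"dx": -48, "dy": 159, "dz": -156, "spin": 0.8}, {"dx": -110, "dy": 159, "dz": -156, "spin": 0.8}, {"dx": -170, "dy": 159, "dz": -156, "spin": 0.8}, {"dx": -230, "dy": 159, "dz": -156, "spin": 0.8}, {"dx": -290, "dy": 159, "dz": -156, "spin": 0.8}, {"dx": -350, "dy": 159, "dz": -156, "spin": 0.8}, {"dx": -410, "dy": 150, "dz": -150, "spin": 0.8}, {"dx": -460, "dy": 140, "dz": -145, "spin": 0.8}]'

```text
clock: 43.8
eef_pos: [0.4968, 0.2637, 0.2377]
orientation: [[-0.035, -0.999, -0.002], [-0.999, 0.035, -0.001], [0.001, 0.002, -1.0]]
ft_force: [1.5, -0.3, -0.5]
gripper_width: 0.441
gripper_force: 41.5
```

```bash
python3 -c "
from h import *
planview([.5066,.2761],-92.1,.235)
"
```

```text
view dx -46.7 dy -9.4 dz 2.7 spin 0.1 | tcp [0.4968 0.2637 0.2377] yaw -92.0 t 43.8 w 37.6 F [ 1.5 -0.3 -0.5] j6 -0.80
```

Emit:
drive_tool --steps '[{"dx": -47, "dy": -9, "dz": 3, "spin": 0}, {"dx": -47, "dy": -9, "dz": 3, "spin": 0}, {"dx": -47, "dy": -9, "dz": 3, "spin": 0}, {"dx": -47, "dy": -9, "dz": 3, "spin": 0}]'

```text
clock: 44.3
eef_pos: [0.508, 0.3074, 0.2359]
orientation: [[-0.037, -0.999, -0.0], [-0.999, 0.037, -0.0], [0.0, 0.0, -1.0]]
ft_force: [-0.3, -0.6, -1.1]
gripper_width: 0.433
gripper_force: 41.5
```

```bash
python3 -c "
from h import *
s,im=snap('wrist','w16.png')
print(lamps(im,s))
edges(im,s,[.5066,.2761],'pics/r16.png',-2.1)
plan([.5067,.2764,.1385],-92.1)
"
```

```text
[(array([362.4, 162.8]), array([0.4715, 0.2781, 0.035 ]))]
x edges y<0 [(-44.0, -2.2), (-18.5, -5.8), (-15.5, 4.9), (16.0, -5.3), (18.0, 5.6), (31.0, 6.0), (37.0, -6.1), (44.0, 5.8)]
x edges y>0 [(-27.5, 4.3), (-18.5, -8.0), (-16.5, 7.4), (18.0, 4.9), (21.0, 4.7), (31.0, 10.0), (37.0, -9.6), (44.0, 4.3)]
y edges x<0 [(-44.5, -0.4), (-25.5, -1.5), (-23.0, 1.3), (14.5, -1.4), (19.5, -5.2), (25.0, 4.3), (30.5, 12.5), (43.0, -9.5)]
y edges x>0 [(-44.5, -0.5), (-25.5, -1.5), (-23.5, 1.5), (13.5, -3.5), (19.5, -3.2), (25.0, 3.0), (31.0, 10.5), (44.0, -10.9)]
 dx 31.0 dy 0.2 dz 97.6 spin -0.0 | tcp [0.508  0.3074 0.2361] yaw -92.1 t 44.4 w 37.4 F [-0.3 -0.6 -0.7] j6 -0.84
```

Emit:
drive_tool --steps '[{"dx": 31.2, "dy": 0.2, "dz": 0, "spin": 0}, {"dx": 31.2, "dy": 0.2, "dz": 40, "spin": 0}, {"dx": 31.2, "dy": 0.2, "dz": 80, "spin": 0}, {"dx": 31.2, "dy": 0.2, "dz": 97, "spin": 0}, {"dx": 31.2, "dy": 0.2, "dz": 98, "spin": 0}, {"dx": 31.2, "dy": 0.2, "dz": 98, "spin": 0}, {"dx": 31.2, "dy": 0.2, "dz": 101, "spin": 0}, {"dx": 31.2, "dy": 0.2, "dz": 105, "spin": 0}, {"dx": 31.2, "dy": 0.2, "dz": 109, "spin": 0}, {"dx": 31.2, "dy": 0.2, "dz": 113, "spin": 0}, {"dx": 31.2, "dy": 0.2, "dz": 113, "spin": 0}, {"dx": 31.2, "dy": 0.2, "dz": 113, "spin": 0}]'

```text
clock: 45.85
eef_pos: [0.5069, 0.2772, 0.1229]
orientation: [[-0.036, -0.999, 0.0], [-0.999, 0.036, -0.0], [0.0, -0.0, -1.0]]
ft_force: [-0.0, -0.0, -0.5]
gripper_width: 0.436
gripper_force: 41.5
```

Emit:
drive_tool --steps '[{"dx": 0.6, "dy": 0.2, "dz": 4, "spin": 0}, {"dx": 0.6, "dy": 0.2, "dz": 8, "spin": 0}, {"dx": 0.6, "dy": 0.2, "dz": 11, "spin": 0}, {"dx": 0.6, "dy": 0.2, "dz": 12.5, "spin": 0}, {"dx": 0.6, "dy": 0.2, "dz": 13.5, "spin": 0}, {"dx": 0.6, "dy": 0.2, "dz": 13.5, "spin": 0}]'

```text
clock: 46.6
eef_pos: [0.5065, 0.2765, 0.1103]
orientation: [[-0.035, -0.999, 0.0], [-0.999, 0.035, -0.0], [0.0, -0.0, -1.0]]
ft_force: [-4.1, -1.6, 5.9]
gripper_width: 0.439
gripper_force: 42.3
```

Emit:
drive_tool --steps '[{"dx": 0, "dy": 0, "dz": 0, "spin": 0}, {"dx": 0, "dy": 0, "dz": 0, "spin": 0}, {"dx": 0, "dy": 0, "dz": 0, "spin": 0}, {"dx": 0, "dy": 0, "dz": -30, "spin": 0}, {"dx": 0, "dy": 0, "dz": -80, "spin": 0}, {"dx": -20, "dy": 40, "dz": -130, "spin": 0}, {"dx": -70, "dy": 40, "dz": -170, "spin": 0}, {"dx": -130, "dy": 40, "dz": -170, "spin": 0}, {"dx": -130, "dy": 40, "dz": -170, "spin": 0}, {"dx": -130, "dy": 40, "dz": -170, "spin": 0}, {"dx": -130, "dy": 40, "dz": -170, "spin": 0}]' --fingers 60

```text
clock: 47.98
eef_pos: [0.4714, 0.407, 0.2794]
orientation: [[-0.036, -0.999, -0.0], [-0.999, 0.036, -0.0], [0.0, 0.0, -1.0]]
ft_force: [-0.1, -0.2, 1.2]
gripper_width: 0.702
gripper_force: 0.0
```

```bash
python3 -c "
from h import *
s,im=snap('wrist','w17.png');t,tm=snap('top');sd,sm=snap('side')
a=cv2.resize(im[0:400,160:480],(320,400));b=cv2.resize(tm[180:260,210:450],(720,240),interpolation=cv2.INTER_CUBIC);d=cv2.resize(sm[170:290,250:370],(400,400),interpolation=cv2.INTER_CUBIC)
o=np.zeros((600,720,3),np.uint8);o[:360,:288]=cv2.resize(a,(288,360));o[:360,300:660]=cv2.resize(d,(360,360));o[360:,:720]=b
cv2.imwrite('pics/m1.png',o[:,:,::-1])
plan([.40,-.2,.26],0)
"
```

```text
dx 609.3 dy 49.2 dz 19.6 spin -92.1 | tcp [0.4715 0.407  0.2797] yaw -92.1 t 48.1 w 59.9 F [ 0.7  0.1 -0.2] j6 -1.00
```

View pics/m1.png

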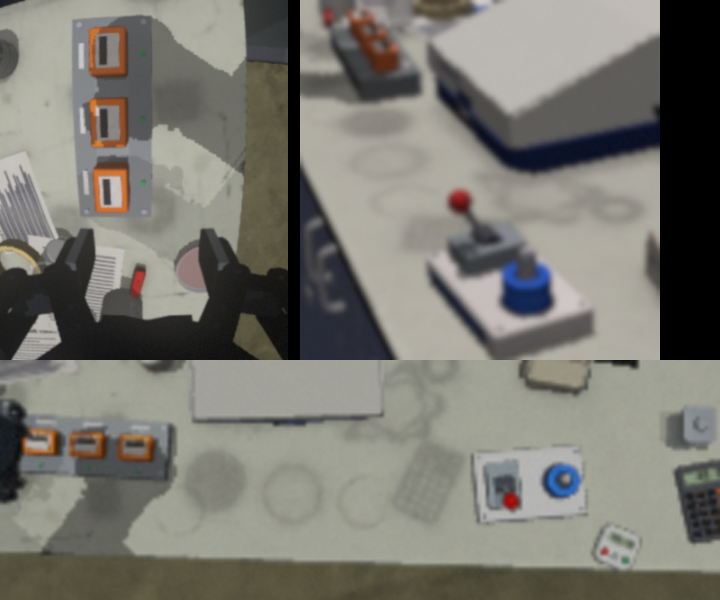

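All three relays sit in the bank, both rings are on the spindle, the lever is still at STOP, and the bench is clear of loose parts. Now to push the lever to RUN.

```bash
python3 -c "
from h import *
plan([.385,-.293,.25],0)"
```

```text
dx 702.7 dy 60.8 dz 29.5 spin -92.1 | tcp [0.4715 0.407  0.2797] yaw -92.1 t 48.1 w 59.9 F [ 0.7  0.1 -0.2] j6 -1.00
```

Emit:
drive_tool --steps '[{"dx": 60, "dy": 61, "dz": 0, "spin": -9}, {"dx": 703, "dy": 61, "dz": 29, "spin": -18}, {"dx": 703, "dy": 61, "dz": 29, "spin": -28}, {"dx": 703, "dy": 61, "dz": 29, "spin": -38}, {"dx": 703, "dy": 61, "dz": 29, "spin": -48}, {"dx": 703, "dy": 61, "dz": 29, "spin": -58}, {"dx": 703, "dy": 61, "dz": 29, "spin": -68}, {"dx": 703, "dy": 61, "dz": 29, "spin": -78}, {"dx": 703, "dy": 61, "dz": 29, "spin": -88}, {"dx": 703, "dy": 61, "dz": 29, "spin": -92}, {"dx": 703, "dy": 61, "dz": 29, "spin": -92}, {"dx": 703, "dy": 61, "dz": 29, "spin": -92}]' --fingers 0

```text
clock: 49.62
eef_pos: [0.3863, -0.2695, 0.252]
orientation: [[1.0, -0.001, 0.001], [-0.001, -1.0, -0.001], [0.001, 0.001, -1.0]]
ft_force: [2.4, -0.2, 0.3]
gripper_width: -0.002
gripper_force: 0.0
```

```bash
python3 -c "
from h import *
plan([.385,-.293,.168],0)
s,im=snap('wrist','w18.png')
for d in mark_of('wrist','run_lever_tip')[:2]: print(d,atz('wrist',d['uv'],.105,s))
m=cv2.inRange(cv2.cvtColor(im,cv2.COLOR_RGB2HSV),(0,170,60),(3,255,255));n,_,st,ce=cv2.connectedComponentsWithStats(m)
print([(ce[i].round(1),st[i,4],atz('wrist',ce[i],.105,s).round(4)) for i in range(1,n) if st[i,4]>150])
"
```

```text
dx -1.4 dy 23.5 dz 84.0 spin -0.0 | tcp [ 0.3863 -0.2695  0.252 ] yaw -0.0 t 49.6 w -0.1 F [ 2.4 -0.2  0.3] j6 1.85
{'uv': [357.3, 151.2], 'score': 0.71} [ 0.43511688 -0.294246    0.105     ]
[]
```

Emit:
drive_tool --steps '[{"dx": 0, "dy": 0, "dz": 0, "spin": 0}, {"dx": 0, "dy": 0, "dz": 0, "spin": 0}, {"dx": 0, "dy": 0, "dz": 0, "spin": 0}]'

```text
clock: 50.1
eef_pos: [0.3875, -0.2662, 0.2519]
orientation: [[1.0, 0.001, 0.001], [0.001, -1.0, -0.0], [0.001, 0.0, -1.0]]
ft_force: [-1.3, 0.6, -0.2]
gripper_width: 0.0
gripper_force: 0.0
```

Emit:
drive_tool --steps '[{"dx": -3, "dy": 29, "dz": 0, "spin": 0}, {"dx": -3, "dy": 29, "dz": 30, "spin": 0}, {"dx": -3, "dy": 29, "dz": 65, "spin": 0}, {"dx": -3, "dy": 29, "dz": 84, "spin": 0}, {"dx": -3, "dy": 29, "dz": 84, "spin": 0}, {"dx": -3, "dy": 29, "dz": 84, "spin": 0}]'

```text
clock: 50.85
eef_pos: [0.3849, -0.2961, 0.1686]
orientation: [[1.0, 0.001, 0.002], [0.001, -1.0, -0.001], [0.002, 0.001, -1.0]]
ft_force: [0.3, 0.7, 0.8]
gripper_width: -0.002
gripper_force: 0.0
```

Emit:
drive_tool --steps '[{"dx": 15, "dy": 0, "dz": 0, "spin": 0}, {"dx": 25, "dy": 0, "dz": 0, "spin": 0}, {"dx": 35, "dy": 0, "dz": 0, "spin": 0}, {"dx": 45, "dy": 0, "dz": 0, "spin": 0}, {"dx": 55, "dy": 0, "dz": 0, "spin": 0}, {"dx": 65, "dy": 0, "dz": 0, "spin": 0}, {"dx": 73, "dy": 0, "dz": 0, "spin": 0}, {"dx": 79, "dy": 0, "dz": 0, "spin": 0}, {"dx": 79, "dy": 0, "dz": 0, "spin": 0}, {"dx": 79, "dy": 0, "dz": 0, "spin": 0}]'

```text
clock: 52.1
eef_pos: [0.4633, -0.2965, 0.1677]
orientation: [[1.0, -0.001, 0.001], [-0.001, -1.0, -0.0], [0.001, 0.0, -1.0]]
ft_force: [0.2, -1.4, -0.2]
gripper_width: -0.0
gripper_force: 0.0
```

Emit:
drive_tool --steps '[{"dx": 4, "dy": 0, "dz": 0, "spin": 0}, {"dx": 7, "dy": 0, "dz": 0, "spin": 0}, {"dx": 9, "dy": 0, "dz": 0, "spin": 0}, {"dx": 9, "dy": 0, "dz": 0, "spin": 0}]'

```text
clock: 52.6
eef_pos: [0.4704, -0.2963, 0.1671]
orientation: [[1.0, -0.001, -0.005], [-0.001, -1.0, 0.001], [-0.005, -0.001, -1.0]]
ft_force: [-6.5, -0.1, 2.9]
gripper_width: -0.001
gripper_force: 3.2
```

The RUN stop is reached (6.5 N). Backing away and verifying.

Emit:
drive_tool --steps '[{"dx": -10, "dy": 0, "dz": 0, "spin": 0}, {"dx": -30, "dy": 0, "dz": -40, "spin": 0}, {"dx": -50, "dy": 0, "dz": -90, "spin": 0}, {"dx": -80, "dy": -50, "dz": -110, "spin": 0}, {"dx": -80, "dy": -100, "dz": -110, "spin": 0}, {"dx": -80, "dy": -100, "dz": -110, "spin": 0}, {"dx": -80, "dy": -100, "dz": -110, "spin": 0}, {"dx": -80, "dy": -100, "dz": -110, "spin": 0}]'

```text
clock: 53.6
eef_pos: [0.3923, -0.197, 0.2773]
orientation: [[1.0, -0.002, -0.0], [-0.002, -1.0, -0.0], [-0.0, 0.0, -1.0]]
ft_force: [-0.3, -0.3, 0.1]
gripper_width: -0.002
gripper_force: 0.0
```

```bash
python3 -c "
from h import *
s,im=snap('wrist','w19.png')
print(s['ft_force'])
for d in mark_of('wrist','run_lever_tip')[:2]: print(d,atz('wrist',d['uv'],.105,s))
t,tm=snap('top')
o=np.zeros((560,720,3),np.uint8);o[:320]=cv2.resize(im[0:240,100:640],(720,320));o[320:]=cv2.resize(tm[180:260,210:450],(720,240),interpolation=cv2.INTER_CUBIC)
cv2.imwrite('pics/m2.png',o[:,:,::-1])
"
```

```text
[-0.2837728  -0.32769911  0.12705411]
{'uv': [436.8, 87.7], 'score': 0.8} [ 0.491084  -0.2885491  0.105    ]
```

View pics/m2.png

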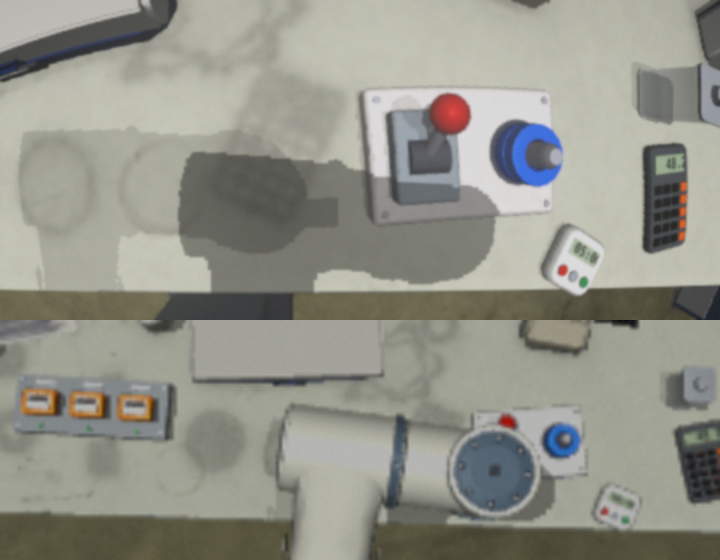

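The lever leans away at RUN (ball at (449,114)), the rings are on the spindle, the three relays are plugged in, and the robot is clear.

```bash
python3 -c "
from cell import *
print(hand_in())"
```

```text
the job is handed in; nothing more can be done
None
```

Refit completed and handed in at about 54 s: both blue rings are on the spindle, all three orange relays are seated in the bank, the lever went to STOP first and is now back at RUN, and the other things on the bench were left alone; hand-in gave no verdict.

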